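# Build up the V mount for a lens tube

### The arm

A 7-joint arm with a two-finger parallel gripper is mounted at the origin on a cart in front of the work surface, level with it; the furniture and walls round the work are solid. World frame = base frame: x ahead of the robot, y to its left, z up, the work surface at z = 0. Lengths are in m, angles in rad, forces in N, time in s.
With the tool pointing down it reaches from about 0.4 to 0.875 m from the base axis. Payload 4.4 kg.
Tool frame: the origin (TCP) lies between the finger pads; the fingertips stand 19 mm ahead of it and the grasp point (between the pads) is the TCP; z points along the fingers, y is the line along which they close (so a half turn about z gives the same grasp; the last joint's range is limited). The gripper opens to 85 mm and grips with 20 to 120 N. Pads are 22 mm wide; open, the fingers measure 114 mm over their backs; the gripper's body (76 mm by 85 mm) begins 54 mm behind the grasp point. The pads swing forward as they close: fully open they stand 13 mm farther back than shut.
Start: joints at [1.138, 0.628, 0.038, 1.517, -0.027, 0.996, -0.02], TCP at [0.233, -0.607, 0.25] pointing down, gripper open.
Joint ranges: [-3.06, 3.06], [-0.37, 2.12], [-1.25, 1.32], [0.18, 2.47], [-1.1, 4.24], [0.23, 1.98], [-2.94, 2.94]. Speed limits (rad/s): [2.57, 2.57, 3.14, 3.14, 3.14, 3.14, 3.14].

### API

Orientations are given as a rotation vector (axis times angle).
In Python, from workcell import env, imaging gives the robot as it stands.
- The arm moves only by the tool arm_command, never from a script. Its argument "series" is a list of rows, each an object with "travel": the shift along the world's x, y, z scaled (see below), a list of three; "rotation": the turn, a rotation vector about the world's x, y, z scaled (see below), a list of three. A call has 1 to 20 rows; each row shifts and turns the commanded pose from where the row before left it; what a row does not reach is not made up. The controller multiplies each number of a shift by 0.025 m and each number of a turn by 180 degrees. A row lasts 1/8 s, in which the tool goes at most 62.5 mm and 10.7 degrees, less where a joint would pass 70% of its speed; a pose out of reach is approached as far as the arm can. A call with a number of a shift or a turn outside -1 to 1 is refused whole. A call with a gripper value outside its range is refused whole. "gripper" is the gripper's target within -1 to 1 (fully open at 1, half-way at 0, shut at -1), set as the call begins (left out, the last holds). The fingers move at their own pace and stop on an object; "newtons" is the grip in N (left out, the last holds). Time passes only in rows, so rows that do not move let the fingers close. It gives the time, the measured TCP pose, the force, the opening and the grip force at its end, in the units of the state.
- env.sense(): the state, without advancing time (a new reading comes with each control period).
- imaging.get_image(name): name is "scene" or "top" or "wrist"; returns a dict with "frame" (400x640x3 uint8, red, green, blue), "vertical_fov" (degrees; the focal length in pixels is half the picture's height over the tangent of half this angle, whatever the lens; pixels are square), "cx", "cy" (the principal point, pixels), "rvec" (rotation vector, rad) and "tvec" (3), from world to camera coordinates, as OpenCV has them. Camera axes: x right, y down, z forward; pixel columns grow to the right and rows downward; lengths in m; the calibration is good to about 2 mm. A picture is of the moment at which its call begins. There is no depth.
- env.finish_job(): hands the job in; it is judged then, once.
The state is a dict: "time": time; "q": joint angles; "joint_velocities": joint speeds; "effort": joint torques, N m; "tcp_pos": TCP position; "orientation": TCP orientation; "ft_force": force on the tool from outside, world axes, zero at the start; "ft_torque": the same for the moment, N m; "gripper_width": opening from 0.0 (shut) to 1.0 (fully open); "grip_force": force on a finger pad.
Only numpy, scipy, OpenCV 4.12 (cv2) and the standard library are available. Lean on these libraries where they do the work, as an engineer would, in place of code of your own. Each camera call takes 0.05 s, during which the arm holds its last target. There are 200 camera calls.

### The job

Mount the lens tube: nest the aluminium V riser in the V of the black mount, then the blue V liner in the riser, lay the lens tube in the liner, and close it with the keeper bridge, both its legs fully home in the mount's pockets. Let go of each before the next, V on V and centred along the mount, set the tube down gently rather than dropping it, and leave the objective, the post holder and the dish as they stand.

Things in the scene. Friction and masses are not known exactly. Their poses are not given: they have to be found in the camera images.
- v_mount: black V mount fixed to the desk: block 42 mm along its 90 degree V groove (x), 110 mm across (y; 142 with low lugs), 30 high. Origin: centre of its underside. The V is open upward and at both ends, 48 wide at the top, its faces meeting 6 mm above the desk (floor cut flat at 12). Two pockets in the top for the keeper's legs, centred at y = +42 and -42: 34 (x) by 16 (y), 10 deep
- riser: bare aluminium angle section standing like a V, open side up, on its blunted apex: 54 mm long (x, along the V), 59 across (y), 27 high, legs 8 thick, foot 17 wide. Origin: centre of the foot's underside. Same either way round. Hold it by its two ends, low in the middle; they overhang the mount by 6 mm each. Seated in the mount its origin is 14.5 mm above the mount's. 85 g
- liner: blue plastic angle section, smaller than the riser, standing like a V, open side up, on its blunted apex: 54 mm long (x, along the V), 42 across (y), 19 high, legs 6 thick, foot 13 wide. Origin: centre of the foot's underside. Same either way round. Hold it by its two ends, low in the middle. Seated in the seated riser its origin is 23.8 mm above the mount's. 35 g
- lens_tube: black round lens tube lying on its side, brass ring at one end, knurled ring at the other: 28 mm diameter, 68 long. Origin: middle of its axis; x along the tube. Either way round will do. It can roll: hold it by its two ends, which overhang riser and liner by 7 mm each. Seated in the liner its origin is 45.6 mm above the mount's. 90 g
- keeper: black bridge on two legs: beam 24 mm wide (x), 96 long (y), 10 thick, underside 43.5 above the feet; legs 30 (x) by 12 (y), tapered feet, at y = +42, -42; steel knob on top, 20 diameter, 14 high. Origin: midway between the feet's undersides. Same either way round. Hold the beam's 24 mm mid-length, not reaching below it (tube 3.9 below when home). Home: origin 20 above the mount's. 140 g
- objective: bystander: silver microscope objective with a blue ring, standing, 28 mm diameter, 44 mm high; origin: centre of its underside
- post_holder: bystander: black post holder with a silver thumb screw, standing, 47x39 mm, 50 mm high; origin: centre of its underside
- dish: bystander: clear round dish, 59 mm diameter, 14 mm high; origin: centre of its underside

How it is judged:
On the way, in this order (a step that is already met when the one before it is completed fails the run):
1. the aluminium V riser lies nested in the V of the mount, and is let go (x of riser in the frame of v_mount between -0.008 and 0.008 m and y of riser in the frame of v_mount between -0.003 and 0.003 m and z of riser in the frame of v_mount between 0.0115 and 0.0175 m and angle between the x axis of riser and the x axis of v_mount, either way round below 0.12 rad and angle between riser's own z axis and vertical below 0.12 rad and contact force between riser and the fingers below 0.05 N), for 0.2 s.
2. the blue V liner lies nested in the riser, which is still nested in the mount, and is let go (x of riser in the frame of v_mount between -0.008 and 0.008 m and y of riser in the frame of v_mount between -0.003 and 0.003 m and z of riser in the frame of v_mount between 0.0115 and 0.0175 m and angle between the x axis of each of riser, liner and the x axis of v_mount, either way round below 0.12 rad and angle between each of riser, liner's own z axis and vertical below 0.12 rad and x of liner in the frame of v_mount between -0.008 and 0.008 m and y of liner in the frame of v_mount between -0.003 and 0.003 m and z of liner in the frame of v_mount between 0.0208 and 0.0268 m and contact force between liner and the fingers below 0.05 N), for 0.2 s.
3. the lens tube lies in the V of the liner, on riser and mount, and is let go (x of riser in the frame of v_mount between -0.008 and 0.008 m and y of riser in the frame of v_mount between -0.003 and 0.003 m and z of riser in the frame of v_mount between 0.0115 and 0.0175 m and angle between the x axis of each of riser, liner, lens_tube and the x axis of v_mount, either way round below 0.12 rad and angle between each of riser, liner's own z axis and vertical below 0.12 rad and x of liner in the frame of v_mount between -0.008 and 0.008 m and y of liner in the frame of v_mount between -0.003 and 0.003 m and z of liner in the frame of v_mount between 0.0208 and 0.0268 m and x of lens_tube in the frame of v_mount between -0.008 and 0.008 m and y of lens_tube in the frame of v_mount between -0.003 and 0.003 m and z of lens_tube in the frame of v_mount between 0.0426 and 0.0486 m and contact force between lens_tube and the fingers below 0.05 N), for 0.2 s.
4. the keeper bridges the tube, both legs home in the mount's pockets, and is let go (x of riser in the frame of v_mount between -0.008 and 0.008 m and y of riser in the frame of v_mount between -0.003 and 0.003 m and z of riser in the frame of v_mount between 0.0115 and 0.0175 m and angle between the x axis of each of riser, liner, lens_tube, keeper and the x axis of v_mount, either way round below 0.12 rad and angle between each of riser, liner, keeper's own z axis and vertical below 0.12 rad and x of liner in the frame of v_mount between -0.008 and 0.008 m and y of liner in the frame of v_mount between -0.003 and 0.003 m and z of liner in the frame of v_mount between 0.0208 and 0.0268 m and x of lens_tube in the frame of v_mount between -0.008 and 0.008 m and y of lens_tube in the frame of v_mount between -0.003 and 0.003 m and z of lens_tube in the frame of v_mount between 0.0426 and 0.0486 m and x of keeper in the frame of v_mount between -0.004 and 0.004 m and y of keeper in the frame of v_mount between -0.003 and 0.003 m and z of keeper in the frame of v_mount between 0.017 and 0.023 m and contact force between keeper and the fingers below 0.05 N), for 0.2 s.
At the end, for the whole second after the job is handed in: Riser, liner, tube and keeper are nested in that order on the mount, released and at rest: each within 3 mm of its seated height and of the middle sideways, 8 mm (keeper 4 mm) along the V, 0.12 rad of the mount's x axis either way round; all but the tube upright within 0.12 rad (all of step 4 and linear speed of each of riser, liner, lens_tube, keeper below 0.01 m/s and contact force between each of riser, liner, lens_tube and the fingers below 0.05 N); the robot touches nothing.
It fails at once if the microscope objective is pushed more than 20 mm or toppled (distance of objective from where it was at the start of the episode above 0.02 m or angle between objective's own z axis and vertical above 0.4 rad).
It fails at once if the post holder is pushed more than 20 mm or toppled (distance of post_holder from where it was at the start of the episode above 0.02 m or angle between post_holder's own z axis and vertical above 0.4 rad).
It fails at once if the glass dish is pushed more than 20 mm or toppled (distance of dish from where it was at the start of the episode above 0.02 m or angle between dish's own z axis and vertical above 0.4 rad).
It fails at once if the lens tube is dropped (it moves at more than 0.6 m/s without the fingers touching it, as after a fall of about 2 cm) (linear speed of lens_tube above 0.6 m/s and contact force between lens_tube and the fingers below 0.01 N).
It also fails if it takes over 128 s, if anything falls off the work surface, if the arm or the gripper's body presses on something with over 40 N, if the wrist force passes 120 N, or if a joint passes its speed limit or range.

## Working session

There is one attempt and no reset: what is moved stays moved. The work goes in short steps, Python scripts to look and compute and a tool call to move; the robot and the scene stay as the last step left them, time stands still between calls to the robot, and variables do not carry over. Pictures are saved under pics/ and viewed, at most 14 in all, crops included, and the job is handed in when it is done.

Besides the shell and the picture viewer there is one more tool, called after "Request:" by a JSON object that holds its "fn" and its "kwargs", one argument or row to a line. arm_command: Moves the arm, as the interface text tells. Its arguments: {"type":"object","properties":{"series":{"type":"array","items":{"type":"object","properties":{"travel":{"type":"array","items":{"type":"number","minimum":-1,"maximum":1}},"rotation":{"type":"array","items":{"type":"number","minimum":-1,"maximum":1}}}}},"gripper":{"type":"number"},"newtons":{"type":"number"}},"required":["series"]}

```bash
ls; mkdir -p pics; cat > h.py <<'E'
import numpy as np, cv2
from workcell import env, imaging
def shot(name, fn=None):
    d=imaging.get_image(name); 
    if fn:
        cv2.imwrite('pics/'+fn+'.png', d['frame'][:,:,::-1]); np.save('pics/'+fn+'.npy',d,allow_pickle=True)
    return d
def load(fn): return np.load('pics/'+fn+'.npy',allow_pickle=True).item()
def cam(d):
    f=d['frame'].shape[0]/2/np.tan(np.radians(d['vertical_fov'])/2)
    R=cv2.Rodrigues(np.array(d['rvec'],float))[0]; t=np.array(d['tvec'],float).ravel()
    return f,R,-R.T@t
def ray(d,uv):
    f,R,c=cam(d); v=R.T@np.array([(uv[0]-d['cx'])/f,(uv[1]-d['cy'])/f,1.]); return c,v/np.linalg.norm(v)
def onz(d,uv,z):
    c,v=ray(d,uv); return c+v*(z-c[2])/v[2]
def tri(*obs):
    A=np.zeros((3,3));b=np.zeros(3)
    for d,uv in obs:
        c,v=ray(d,uv);P=np.eye(3)-np.outer(v,v);A+=P;b+=P@c
    x=np.linalg.solve(A,b); return x,[np.linalg.norm((np.eye(3)-np.outer(ray(*o)[1],ray(*o)[1]))@(x-ray(*o)[0])) for o in obs]
def proj(d,p):
    f,R,c=cam(d); q=R@(np.array(p)-c); return np.array([d['cx']+f*q[0]/q[2],d['cy']+f*q[1]/q[2]])
E
python3 - <<'E'
from h import *
np.set_printoptions(precision=3,suppress=True)
s=env.sense();print(s)
for n in ('scene','top','wrist'):
    d=shot(n,n+'0');f,R,c=cam(d);print(n,f,d['cx'],d['cy'],c,R.tolist())
E
```

```text
pics
{'time': 0.0, 'q': array([ 1.138,  0.629,  0.038,  1.518, -0.027,  0.996, -0.02 ]), 'joint_velocities': array([ 0.001,  0.   ,  0.001, -0.   ,  0.   , -0.   , -0.001]), 'effort': array([ -0.002, -56.341,   1.226, -19.345,   0.011,   0.011,   0.   ]), 'tcp_pos': array([ 0.233, -0.606,  0.249]), 'orientation': array([-3.087, -0.573,  0.001]), 'ft_force': array([ 0.78 , -0.05 , -0.779]), 'ft_torque': array([-0.024,  0.033, -0.015]), 'grip_force': 0.0, 'gripper_width': 1.0058715078129148}
scene 482.2030995814096 314.9327584874931 198.76512494177362 [-0.259  0.585  0.49 ] [[-0.46239579999299973, -0.8866621450128311, 0.004512731997204089], [-0.35652032648870796, 0.1812611744141548, -0.9165356749469089], [0.8118395044275799, -0.4254111273241991, -0.39992748317605675]]
top 372.05915260543065 321.1543107127209 205.95509563508278 [0.459 0.157 0.887] [[-0.014778131513283221, -0.9998460210047009, -0.00946261644806494], [-0.9871509610941878, 0.016095070611985562, -0.15897776169268618], [0.1591055839365716, 0.006991636651191055, -0.9872368156512095]]
wrist 346.06152371777455 321.36451155390296 200.89508248257278 [ 0.305 -0.58   0.373] [[0.3574563376904396, -0.9339284155124359, -0.0016374807998043583], [-0.8898064396498377, -0.3411003830340701, 0.30314192823113495], [-0.2836714060363126, -0.1069029625054506, -0.9529440119990994]]
```

View pics/top0.png

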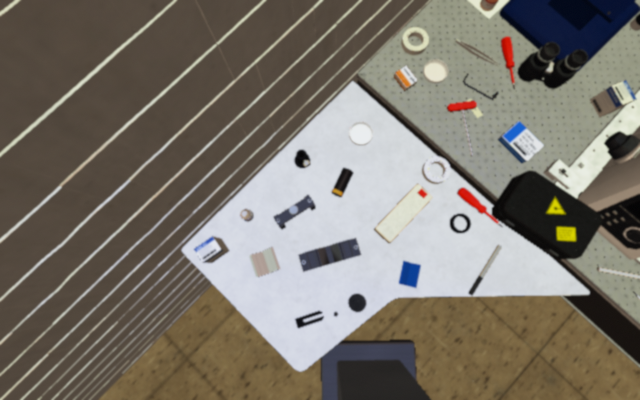

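View pics/scene0.png

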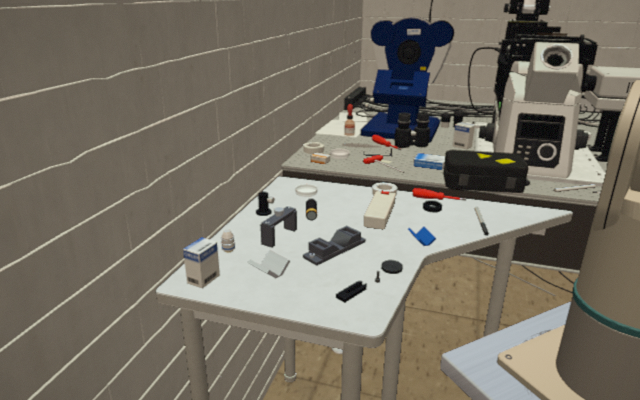

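The top view shows the mount at (330,254), riser (264,262), liner (409,273), tube (343,181), keeper (294,211), objective (246,215), post holder (302,158) and dish (360,133). The scene view shows the same layout. I'll compute coarse positions next.

```bash
python3 - <<'E'
from h import *
np.set_printoptions(precision=3,suppress=True)
d=load('top0');s=load('scene0')
for n,uv,z,w in [('mount',(330,254),.03,(335,245)),('riser',(264,262),.015,(270,264)),('liner',(409,273),.01,(422,236)),('tube',(343,181),.014,(311,209)),('keeper',(294,211),.05,(279,226)),('obj',(246,215),.03,(228,240)),('post',(302,158),.03,(264,204)),('dish',(360,133),.01,(306,189))]:
    print(n,onz(d,uv,z),tri((d,uv),(s,w))[0])
f,R,c=cam(load('wrist0'));e=env.sense()
Rt=cv2.Rodrigues(e['orientation'])[0];print('tool R',Rt,'cam in tool',Rt.T@(c-e['tcp_pos']),'camR',R@Rt)
E
```

```text
mount [0.486 0.144 0.03 ] [0.487 0.145 0.009]
riser [0.47  0.298 0.015] [0.47  0.297 0.016]
liner [ 0.44  -0.038  0.01 ] [ 0.44  -0.039  0.008]
tube [0.66  0.109 0.014] [0.661 0.111 0.011]
keeper [0.583 0.225 0.05 ] [0.587 0.227 0.026]
obj [0.579 0.338 0.03 ] [0.58  0.341 0.024]
post [0.714 0.207 0.03 ] [0.717 0.208 0.022]
dish [0.781 0.064 0.01 ] [0.781 0.065 0.01 ]
tool R [[ 0.933  0.359 -0.001]
 [ 0.359 -0.933  0.001]
 [ 0.    -0.001 -1.   ]] cam in tool [ 0.077  0.001 -0.123] camR [[-0.001  1.     0.   ]
 [-0.953 -0.001 -0.303]
 [-0.303 -0.001  0.953]]
```

Request:
{"fn": "arm_command", "kwargs": {
  "series": [
    {"travel": [0.314,0.95,0],"rotation": [0,0,0.0147]},
    {"travel": [0.314,0.95,0],"rotation": [0,0,0.0147]},
    {"travel": [0.314,0.95,0],"rotation": [0,0,0.0147]},
    {"travel": [0.314,0.95,0],"rotation": [0,0,0.0147]},
    {"travel": [0.314,0.95,0],"rotation": [0,0,0.0147]},
    {"travel": [0.314,0.95,0],"rotation": [0,0,0.0147]},
    {"travel": [0.314,0.95,0],"rotation": [0,0,0.0147]},
    {"travel": [0.314,0.95,0],"rotation": [0,0,0.0147]},
    {"travel": [0.314,0.95,0],"rotation": [0,0,0.0147]},
    {"travel": [0.314,0.95,0],"rotation": [0,0,0.0147]},
    {"travel": [0.314,0.95,0],"rotation": [0,0,0.0147]},
    {"travel": [0.314,0.95,0],"rotation": [0,0,0.0147]},
    {"travel": [0.314,0.95,0],"rotation": [0,0,0.0147]},
    {"travel": [0.314,0.95,0],"rotation": [0,0,0.0147]},
    {"travel": [0.314,0.95,0],"rotation": [0,0,0.0147]},
    {"travel": [0.314,0.95,0],"rotation": [0,0,0.0147]},
    {"travel": [0.314,0.95,0],"rotation": [0,0,0.0147]}
  ]
}}

```text
time: 2.28
tcp_pos: [0.367, -0.2014, 0.2504]
orientation: [2.632, 1.715, 0.0]
ft_force: [0.5, -0.3, -0.9]
gripper_width: 0.997
grip_force: 0.0
```

Request:
{"fn": "arm_command", "kwargs": {
  "series": [
    {"travel": [0.314,0.95,0],"rotation": [0,0,0.0147]},
    {"travel": [0.314,0.95,0],"rotation": [0,0,0.0147]},
    {"travel": [0.314,0.95,0],"rotation": [0,0,0.0147]},
    {"travel": [0.314,0.95,0],"rotation": [0,0,0.0147]},
    {"travel": [0.314,0.95,0],"rotation": [0,0,0.0147]},
    {"travel": [0.314,0.95,0],"rotation": [0,0,0.0147]},
    {"travel": [0.314,0.95,0],"rotation": [0,0,0.0147]},
    {"travel": [0.314,0.95,0],"rotation": [0,0,0.0147]},
    {"travel": [0.314,0.95,0],"rotation": [0,0,0.0147]},
    {"travel": [0.314,0.95,0],"rotation": [0,0,0.0147]},
    {"travel": [0.314,0.95,0],"rotation": [0,0,0.0147]},
    {"travel": [0.314,0.95,0],"rotation": [0,0,0.0147]},
    {"travel": [0.314,0.95,0],"rotation": [0,0,0.0147]},
    {"travel": [0.314,0.95,0],"rotation": [0,0,0.0147]},
    {"travel": [0.314,0.95,0],"rotation": [0,0,0.0147]},
    {"travel": [0.314,0.95,0],"rotation": [0,0,0.0147]},
    {"travel": [0.314,0.95,0],"rotation": [0,0,0.0147]},
    {"travel": [0,0,0]},
    {"travel": [0,0,0]}
  ]
}}

```text
invalid input
```

```bash
python3 - <<'E'
from h import *
np.set_printoptions(precision=4,suppress=True)
d=shot('wrist','w1');shot('top','top1');e=env.sense();print(e['time'],e['tcp_pos'],e['orientation'],e['q'],cv2.Rodrigues(e['orientation'])[0],e['ft_force'])
E
```

```text
2.375 [ 0.3675 -0.1999  0.2504] [-2.6288 -1.7193 -0.0016] [ 0.6163  0.3097 -0.2368  2.1186  0.1065  0.7241 -0.1019] [[ 0.4008  0.9161  0.0006]
 [ 0.9161 -0.4008  0.001 ]
 [ 0.0011  0.0002 -1.    ]] [-0.2875  0.3505  0.1356]
```

View pics/w1.png

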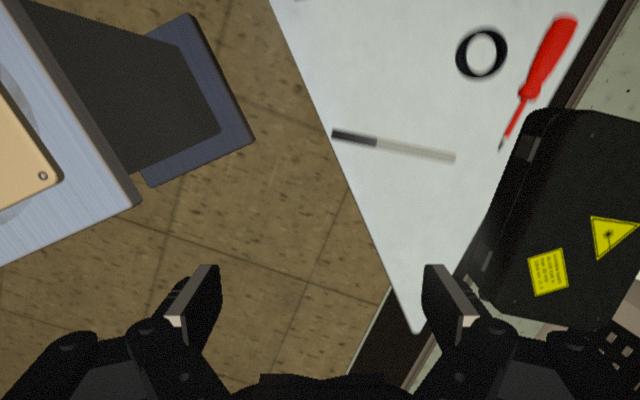

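The wrist view shows only the fingers, the screwdriver and the table edge, because the second move was refused (rows without a rotation). I'll resend it.

Request:
{"fn": "arm_command", "kwargs": {
  "series": [
    {"travel": [0.314,0.95,0],"rotation": [0,0,0.0147]},
    {"travel": [0.314,0.95,0],"rotation": [0,0,0.0147]},
    {"travel": [0.314,0.95,0],"rotation": [0,0,0.0147]},
    {"travel": [0.314,0.95,0],"rotation": [0,0,0.0147]},
    {"travel": [0.314,0.95,0],"rotation": [0,0,0.0147]},
    {"travel": [0.314,0.95,0],"rotation": [0,0,0.0147]},
    {"travel": [0.314,0.95,0],"rotation": [0,0,0.0147]},
    {"travel": [0.314,0.95,0],"rotation": [0,0,0.0147]},
    {"travel": [0.314,0.95,0],"rotation": [0,0,0.0147]},
    {"travel": [0.314,0.95,0],"rotation": [0,0,0.0147]},
    {"travel": [0.314,0.95,0],"rotation": [0,0,0.0147]},
    {"travel": [0.314,0.95,0],"rotation": [0,0,0.0147]},
    {"travel": [0.314,0.95,0],"rotation": [0,0,0.0147]},
    {"travel": [0.314,0.95,0],"rotation": [0,0,0.0147]},
    {"travel": [0,0,0],"rotation": [0,0,0.0147]},
    {"travel": [0,0,0],"rotation": [0,0,0.0147]},
    {"travel": [0,0,0],"rotation": [0,0,0.0147]}
  ]
}}

```text
time: 4.5
tcp_pos: [0.4765, 0.1291, 0.2501]
orientation: [1.778, 2.59, -0.001]
ft_force: [-0.0, -0.3, -0.8]
gripper_width: 0.997
grip_force: 0.0
```

```bash
python3 - <<'E'
from h import *
np.set_printoptions(precision=4,suppress=True)
d=shot('wrist','w2');e=env.sense();print(e['time'],e['tcp_pos'],e['orientation'],e['q'],cv2.Rodrigues(e['orientation'])[0],e['ft_force'])
E
```

```text
4.55 [0.4766 0.1291 0.2501] [ 1.7767  2.5906 -0.0007] [ 0.03    0.4421 -0.4944  1.934   0.2786  0.8327 -0.245 ] [[-0.3602  0.9329 -0.    ]
 [ 0.9329  0.3602 -0.0005]
 [-0.0005 -0.0002 -1.    ]] [-0.5271 -0.2347  0.1799]
```

View pics/w2.png

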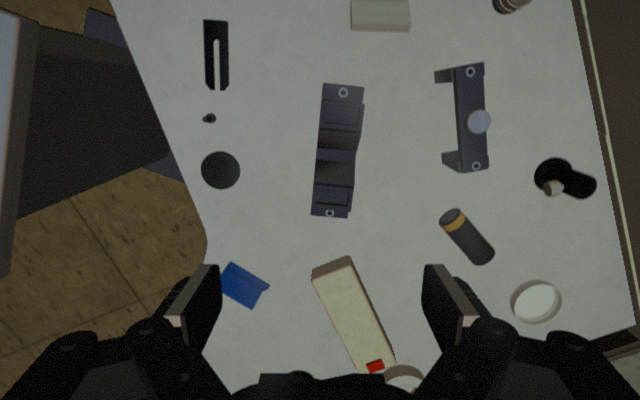

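The wrist view shows the riser at (380,15), partly cut off, mount (338,150), keeper (470,120), tube (467,237) and liner (244,285). I'll shift +y for a second view.

Request:
{"fn": "arm_command", "kwargs": {
  "series": [
    {"travel": [0,0.96,0],"rotation": [0,0,0]},
    {"travel": [0,0.96,0],"rotation": [0,0,0]},
    {"travel": [0,0.96,0],"rotation": [0,0,0]},
    {"travel": [0,0.96,0],"rotation": [0,0,0]},
    {"travel": [0,0.96,0],"rotation": [0,0,0]},
    {"travel": [0,0,0],"rotation": [0,0,0]}
  ]
}}

```text
time: 5.3
tcp_pos: [0.4762, 0.2512, 0.2503]
orientation: [-1.777, -2.59, -0.001]
ft_force: [-0.0, -0.7, 0.0]
gripper_width: 0.999
grip_force: 0.0
```

```bash
python3 - <<'E'
from h import *
np.set_printoptions(precision=4,suppress=True)
d=shot('wrist','w3');e=env.sense();print(e['time'],e['tcp_pos'],e['orientation'],e['q'])
im=cv2.imread('pics/w3.png');cv2.imwrite('pics/w3a.png',cv2.resize(im[:,160:560],None,fx=2,fy=2,interpolation=3)[:600])
im=cv2.imread('pics/w2.png');cv2.imwrite('pics/w2a.png',cv2.resize(im[60:320,200:520],None,fx=2.3,fy=2.3,interpolation=3))
E
```

```text
5.35 [0.4763 0.2494 0.2501] [ 1.7789  2.5892 -0.0011] [-0.2051  0.504  -0.4878  1.8222  0.2964  0.8886 -0.4635]
```

View pics/w3a.png

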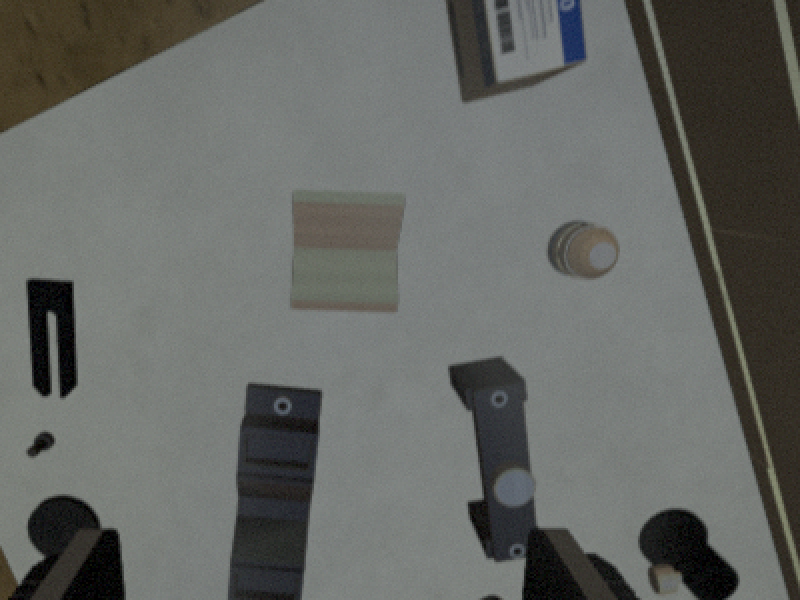

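View pics/w2a.png

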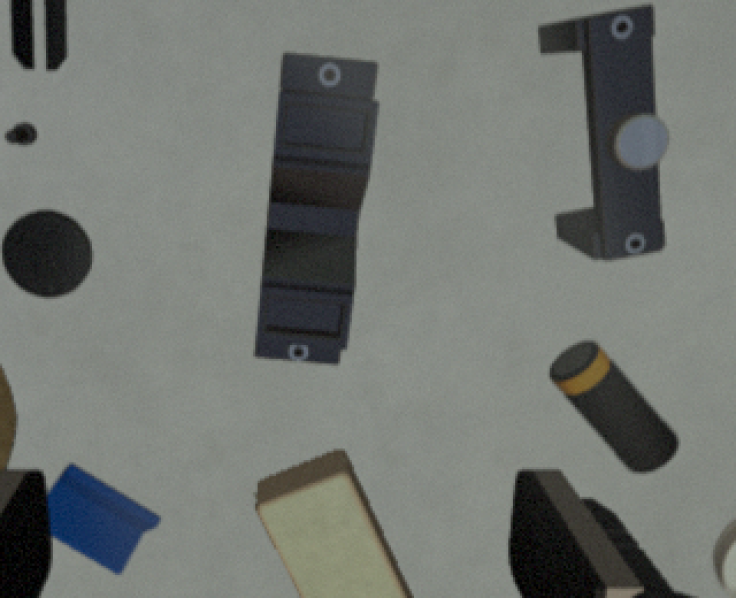

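The two views show the mount's lug rings at w2 (343,93) and (330,213), the keeper's rings at w2 (470,72) and (476,166), and the riser's quad at w3 x 305–362, y 96–155. The riser is almost aligned with the tool. I'll triangulate from these.

```bash
cat >> h.py <<'E'
def ring(d,uv,r=6):
    g=cv2.cvtColor(d['frame'],cv2.COLOR_RGB2GRAY).astype(float);u,v=map(int,np.round(uv))
    for _ in range(3):
        p=g[v-r:v+r+1,u-r:u+r+1];w=np.clip(p-np.percentile(p,60),0,None)
        yy,xx=np.mgrid[v-r:v+r+1,u-r:u+r+1];c=np.array([(w*xx).sum(),(w*yy).sum()])/w.sum();u,v=map(int,np.round(c))
    return c
def sub(d,pts,w=4):
    g=cv2.cvtColor(d['frame'],cv2.COLOR_RGB2GRAY)
    return cv2.cornerSubPix(g,np.array(pts,np.float32).reshape(-1,1,2),(w,w),(-1,-1),(3,50,.01)).reshape(-1,2)
E
python3 - <<'E'
from h import *
np.set_printoptions(precision=4,suppress=True)
a=load('w2');b=load('w3')
m1=ring(a,(343,92.6));m1b=ring(b,(301,203));m2=ring(a,(329.6,213));print(m1,m1b,m2)
print('mount ring1',tri((a,m1),(b,m1b)))
for z in (.006,.008,.01,.012):
    P=onz(a,m1,z);Q=onz(a,m2,z);P3=onz(b,m1b,z);print(z,P,Q,P3,np.linalg.norm(P-Q),'c',(P+Q)/2,'yaw',np.degrees(np.arctan2(-(P-Q)[0],(P-Q)[1])))
k=[(ring(a,(470,71.7)),ring(b,(409.5,199.5))),(ring(a,(476,165.6)),ring(b,(418.5,275.5)))]
K=[tri((a,x),(b,y)) for x,y in k];print('keeper',k,K,(K[0][0]+K[1][0])/2,np.linalg.norm(K[0][0]-K[1][0]))
dd=K[0][0]-K[1][0];print('yaw',np.degrees(np.arctan2(-dd[0],dd[1])))
c=[(306,95.5),(362.5,97.5),(305.5,155),(359,155.5)];s=sub(b,c);print(s)
R=np.array([onz(b,x,.027) for x in s]);print(R,R.mean(0)); v=R[1]-R[0]+R[3]-R[2];print('yaw',np.degrees(np.arctan2(v[1],v[0])),np.linalg.norm(R[1]-R[0]),np.linalg.norm(R[3]-R[2]),np.linalg.norm(R[2]-R[0]),np.linalg.norm(R[3]-R[1]))
t=load('top1')
cv2.imwrite('pics/r.png',cv2.resize(cv2.cvtColor(b['frame'][85:165,295:375],4),None,fx=7,fy=7,interpolation=3))
E
```

```text
[342.9398  91.9766] [300.8239 202.3959] [331.2154 222.7923]
mount ring1 (array([0.4688, 0.2069, 0.0157]), [np.float64(1.400663966713666e-05), np.float64(1.4006639667143526e-05)])
0.006 [0.4694 0.2071 0.006 ] [0.5103 0.0708 0.006 ] [0.4694 0.2038 0.006 ] 0.14228859148107914 c [0.4898 0.139  0.006 ] yaw 16.687733071018478
0.008 [0.4693 0.2071 0.008 ] [0.5099 0.0715 0.008 ] [0.4693 0.2045 0.008 ] 0.14151370228446275 c [0.4896 0.1393 0.008 ] yaw 16.687733071018492
0.01 [0.4692 0.207  0.01  ] [0.5096 0.0722 0.01  ] [0.4692 0.2051 0.01  ] 0.14073881308784633 c [0.4894 0.1396 0.01  ] yaw 16.687733071018506
0.012 [0.4691 0.207  0.012 ] [0.5093 0.0729 0.012 ] [0.4691 0.2058 0.012 ] 0.13996392389122994 c [0.4892 0.14   0.012 ] yaw 16.68773307101847
keeper [(array([469.7615,  71.273 ]), array([409.1606, 198.8953])), (array([476.9775, 175.3034]), array([415.616, 286.024]))] [(array([0.5619, 0.2609, 0.057 ]), [np.float64(0.0002271030412645984), np.float64(0.00022710304126463904)]), (array([0.6038, 0.183 , 0.0701]), [np.float64(0.0010642348223102401), np.float64(0.001064234822309871)])] [0.5828 0.2219 0.0636] 0.08944094257473993
yaw 28.30788649206943
[[305.4325  95.6815]
 [362.3687  97.1908]
 [304.6147 153.53  ]
 [358.2108 155.4468]]
[[0.4355 0.3131 0.027 ]
 [0.487  0.3314 0.027 ]
 [0.454  0.2605 0.027 ]
 [0.5052 0.2781 0.027 ]] [0.4704 0.2958 0.027 ]
yaw 19.28238251963382 0.05461935431016077 0.05406498829309056 0.055750096937759334 0.05633820172846787
```

```bash
cat >> h.py <<'E'
def spot(d,uv,r=4):
    g=cv2.cvtColor(d['frame'],cv2.COLOR_RGB2GRAY).astype(float);u,v=map(int,np.round(uv))
    p=g[v-r:v+r+1,u-r:u+r+1];w=np.clip(p-np.median(p)-10,0,None)
    yy,xx=np.mgrid[v-r:v+r+1,u-r:u+r+1];return np.array([(w*xx).sum(),(w*yy).sum()])/w.sum()
E
python3 - <<'E'
from h import *
np.set_printoptions(precision=4,suppress=True)
a=load('w2');b=load('w3');t=load('top1')
m1=spot(a,(343,92.6));m1b=spot(b,(301,203));m2=spot(a,(329.6,213),3);print(m1,m1b,m2)
print('mount ring1',tri((a,m1),(b,m1b)))
for z in (.008,.01,.012,.016):
    P=onz(a,m1,z);Q=onz(a,m2,z);P3=onz(b,m1b,z);print(z,P,Q,P3,np.linalg.norm(P-Q),'c',(P+Q)/2,'yaw',np.degrees(np.arctan2(-(P-Q)[0],(P-Q)[1])))
k=[(spot(a,(470,71.7)),spot(b,(409.5,199.5))),(spot(a,(476,165.6),3),spot(b,(418.5,275.5),3))]
K=[tri((a,x),(b,y)) for x,y in k];print('keeper',k,K,(K[0][0]+K[1][0])/2,np.linalg.norm(K[0][0]-K[1][0]))
dd=K[0][0]-K[1][0];print('yaw',np.degrees(np.arctan2(-dd[0],dd[1])))
# mount outline corners in w3/w2: block top edges
im=np.hstack([cv2.resize(cv2.cvtColor(x,4),None,fx=4,fy=4,interpolation=3) for x in (a['frame'][75:225,300:375],)])
im=cv2.convertScaleAbs(im,alpha=2.2);im2=cv2.resize(im,None,fx=1,fy=1);cv2.imwrite('pics/m.png',im)
E
```

```text
[342.8167  92.1333] [300.7394 202.2465] [330.3676 213.7206]
mount ring1 (array([0.4688, 0.2068, 0.0148]), [np.float64(5.65034924623718e-05), np.float64(5.65034924623882e-05)])
0.008 [0.4692 0.2069 0.008 ] [0.5051 0.0813 0.008 ] [0.4691 0.2046 0.008 ] 0.1305752547408933 c [0.4872 0.1441 0.008 ] yaw 15.92089728150478
0.01 [0.4691 0.2069 0.01  ] [0.5048 0.082  0.01  ] [0.469  0.2052 0.01  ] 0.12986026140377632 c [0.4869 0.1444 0.01  ] yaw 15.920897281504816
0.012 [0.469  0.2068 0.012 ] [0.5044 0.0826 0.012 ] [0.4689 0.2059 0.012 ] 0.1291452680666593 c [0.4867 0.1447 0.012 ] yaw 15.920897281504832
0.016 [0.4688 0.2068 0.016 ] [0.5038 0.0839 0.016 ] [0.4687 0.2072 0.016 ] 0.12771528139242527 c [0.4863 0.1454 0.016 ] yaw 15.92089728150481
keeper [(array([469.3846,  71.3692]), array([409.1736, 198.6181])), (array([475.037 , 165.4815]), array([418.7564, 278.1667]))] [(array([0.5621, 0.2609, 0.0558]), [np.float64(0.00030251110757752793), np.float64(0.0003025111075774713)]), (array([0.6033, 0.19  , 0.0644]), [np.float64(0.001196594043071751), np.float64(0.0011965940430718868)])] [0.5827 0.2255 0.0601] 0.08237713406605443
yaw 30.15942759107976
```

View pics/m.png

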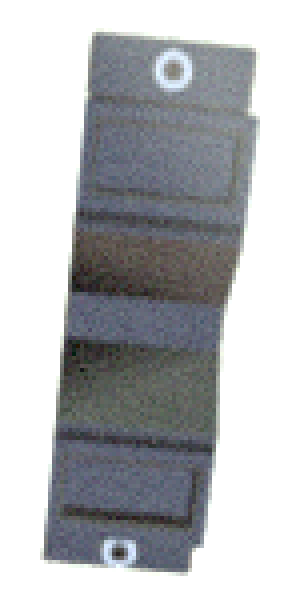

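The crop shows both lug rings, the two pockets and the V cleanly. The rings are at w2 (343.0,92.1) and (329.4,212.4). I'll go lower over the mount for a sharper stereo pair.

Request:
{"fn": "arm_command", "kwargs": {
  "series": [
    {"travel": [0.08,-0.83,-0.8],"rotation": [0,0,-0.005]},
    {"travel": [0.08,-0.83,-0.8],"rotation": [0,0,-0.005]},
    {"travel": [0.08,-0.83,-0.8],"rotation": [0,0,-0.005]},
    {"travel": [0.08,-0.83,-0.8],"rotation": [0,0,-0.005]},
    {"travel": [0.08,-0.83,-0.8],"rotation": [0,0,-0.005]},
    {"travel": [0,0,0],"rotation": [0,0,0]},
    {"travel": [0,0,0],"rotation": [0,0,0]}
  ]
}}

```text
time: 6.22
tcp_pos: [0.4869, 0.1462, 0.151]
orientation: [1.88, 2.517, 0.002]
ft_force: [0.1, 0.2, -0.1]
gripper_width: 1.002
grip_force: 0.0
```

```bash
python3 - <<'E'
from h import *
np.set_printoptions(precision=4,suppress=True)
d=shot('wrist','w4');e=env.sense();print(e['time'],e['tcp_pos'],e['orientation'],e['q'])
im=cv2.convertScaleAbs(cv2.imread('pics/w4.png'),alpha=1.8);cv2.imwrite('pics/w4a.png',cv2.resize(im[30:330,180:580],None,fx=2,fy=2,interpolation=3))
E
```

```text
6.275 [0.487  0.1467 0.1512] [1.879  2.517  0.0031] [-0.079   0.6002 -0.3961  1.9981  0.3871  0.6139 -0.4443]
```

View pics/w4a.png

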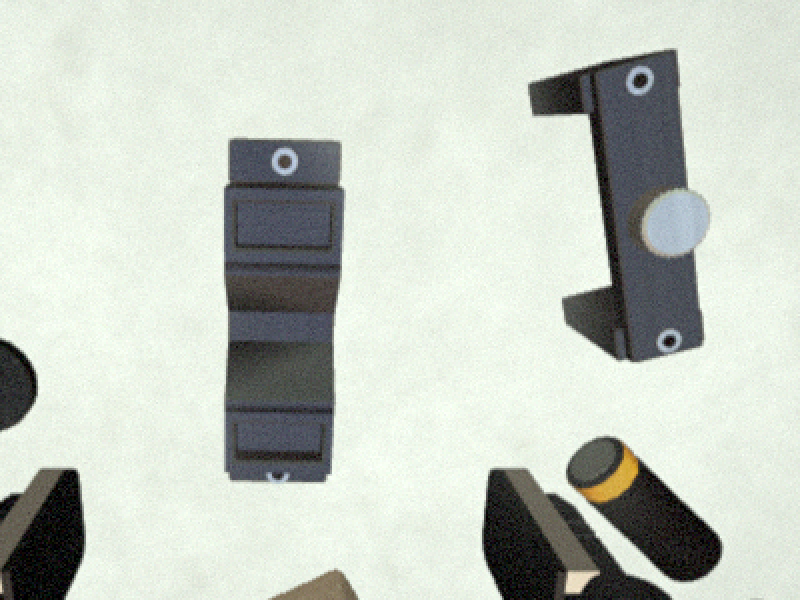

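The close view shows the mount's V edges at crop (226,265)–(341,265) and (226,407)–(333,408), and the block top corners at (224,187) and (343,188). It also shows the keeper rings at (640,80) and (669,341), and the tube with its ends at about (603,470) and (692,550).

```bash
python3 - <<'E'
from h import *
np.set_printoptions(precision=4,suppress=True)
a=load('w2');b=load('w3');c=load('w4')
A=lambda x,y:((x+.5)/2.3-.5+200,(y+.5)/2.3-.5+60)
B=lambda x,y:((x+.5)/2-.5+160,(y+.5)/2-.5)
C=lambda x,y:((x+.5)/2-.5+180,(y+.5)/2-.5+30)
V=np.array([onz(c,C(*p),.03) for p in [(226,265),(341,265),(226,407),(333,408)]])
print(V,V.mean(0)); l=lambda i,j:np.linalg.norm(V[i]-V[j]);print('len',l(0,1),l(2,3),'gap',l(0,2),l(1,3))
v=V[1]-V[0]+V[3]-V[2];print('yaw',np.degrees(np.arctan2(v[1],v[0])));v=V[0]-V[2]+V[1]-V[3];print('yaw(perp)',np.degrees(np.arctan2(-v[0],v[1])))
T=np.array([onz(c,C(*p),.03) for p in [(224,187),(343,188)]]);print('top',T.mean(0),np.linalg.norm(T[0]-T[1]),'to centre',np.linalg.norm(T.mean(0)-V.mean(0)))
print('Vcorner heights',[tri((a,A(*p)),(c,C(*q)))[0] for p,q in [((280,157),(226,265)),((370,163),(341,265)),((265,283),(226,407)),((353,291),(333,408))]])
print('ring',tri((a,A(329,75)),(b,B(282,406)),(c,C(285,161)))); r2=onz(a,A(298,352),.014);print(r2)
for n,p,q,r in [('k1',(621,27),(499,399),(640,80)),('k2',(635,243),(517,551),(669,341)),('knob',(641,141),(514,487),(678,222))]:
    print(n,tri((a,A(*p)),(b,B(*q)),(c,C(*r))))
    print(onz(c,C(*r),.0535))
E
```

```text
[[0.459  0.1672 0.03  ]
 [0.4984 0.1788 0.03  ]
 [0.4732 0.1142 0.03  ]
 [0.5125 0.1253 0.03  ]] [0.4858 0.1464 0.03  ]
len 0.04111862390534706 0.04084420413839822 gap 0.054924869192980036 0.05536345482577524
yaw 16.072199634710152
yaw(perp) 14.821509998491353
top [0.471  0.1991 0.03  ] 0.04113436114293345 to centre 0.05471454714349957
Vcorner heights [array([0.4599, 0.1697, 0.0432]), array([0.4972, 0.1798, 0.036 ]), array([0.4737, 0.115 , 0.0324]), array([0.513 , 0.1243, 0.0275])]
ring (array([0.469 , 0.2068, 0.0161]), [np.float64(0.00026578885366458074), np.float64(0.00014260638550199291), np.float64(0.0004056209686242287)])
[0.5026 0.0839 0.014 ]
k1 (array([0.5619, 0.2606, 0.0573]), [np.float64(0.00036145945377270193), np.float64(0.0002796215319133608), np.float64(9.41773269223651e-05)])
[0.5637 0.2613 0.0535]
k2 (array([0.6057, 0.19  , 0.0579]), [np.float64(0.00020384768680640326), np.float64(0.0001425982617769728), np.float64(0.00025328406392055873)])
[0.6084 0.1892 0.0535]
knob (array([0.5833, 0.2256, 0.0703]), [np.float64(0.00033978968889903575), np.float64(0.00013885011799965607), np.float64(0.0003889263345441954)])
[0.5936 0.2261 0.0535]
```

Mount centre is about (0.4858,0.1458) with yaw about 15.6°. The riser is at (0.4704,0.2958), yaw 19.3°, and the keeper at (0.5838,0.2253), yaw about 31.8°. Triangulated heights run about 3 mm high, which calibration error can explain. I'll grasp the riser.

Request:
{"fn": "arm_command", "kwargs": {
  "series": [
    {"travel": [-0.095,0.853,-0.29],"rotation": [0,0,0.0022]},
    {"travel": [-0.095,0.853,-0.29],"rotation": [0,0,0.0022]},
    {"travel": [-0.095,0.853,-0.29],"rotation": [0,0,0.0022]},
    {"travel": [-0.095,0.853,-0.29],"rotation": [0,0,0.0022]},
    {"travel": [-0.095,0.853,-0.29],"rotation": [0,0,0.0022]},
    {"travel": [-0.095,0.853,-0.29],"rotation": [0,0,0.0022]},
    {"travel": [-0.095,0.853,-0.29],"rotation": [0,0,0.0022]},
    {"travel": [0,0,0],"rotation": [0,0,0]},
    {"travel": [0,0,0],"rotation": [0,0,0]}
  ]
}}

```text
time: 7.4
tcp_pos: [0.4701, 0.2945, 0.1001]
orientation: [1.818, 2.561, -0.0]
ft_force: [0.6, 0.0, -0.6]
gripper_width: 1.0
grip_force: 0.0
```

```bash
cat >> h.py <<'E'
def st():
    e=env.sense();o=e['orientation'];R=cv2.Rodrigues(o)[0];y=R[:,1]
    a=np.degrees(np.arctan2(y[1],y[0]));a=(a+90)%180-90
    print('t %.2f'%e['time'],'tcp',e['tcp_pos'],'yawY %.2f'%a,'zaxis',R[:,2],'F',e['ft_force'],'w %.3f g %.1f'%(e['gripper_width'],e['grip_force']));return e
np.set_printoptions(precision=4,suppress=True)
E
python3 - <<'E'
from h import *
d=shot('wrist','w5');st()
im=cv2.convertScaleAbs(cv2.imread('pics/w5.png'),alpha=1.5);cv2.imwrite('pics/w5a.png',im)
E
```

```text
t 7.45 tcp [0.4702 0.2941 0.1001] yawY 19.20 zaxis [ 0.0006 -0.0006 -1.    ] F [-0.1528 -0.1595 -0.0186] w 1.000 g 0.0
```

View pics/w5a.png

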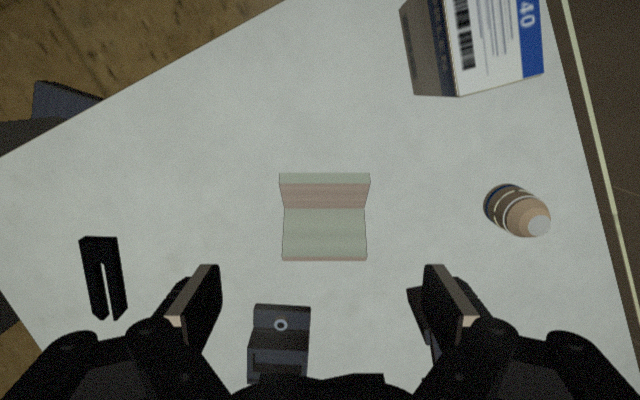

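The riser sits squarely between the fingers, at x 279–370, y 173–260. I'll check its centre in this view.

```bash
python3 - <<'E'
from h import *
d=load('w5')
for q in [[(279,173),(370,173),(282,256),(367,256)],[(279.5,183),(369.5,183),(282,256),(367,256)]]:
    P=np.array([onz(d,x,.027) for x in q]);print(P.mean(0),np.linalg.norm(P[1]-P[0]),np.linalg.norm(P[2]-P[3]),np.linalg.norm(P[2]-P[0]))
print(proj(d,[.4704,.2958,.0]))
E
```

```text
[0.4698 0.2993 0.027 ] 0.05280429901736238 0.05330712082211875 0.0532661731996941
[0.4708 0.2965 0.027 ] 0.0526986028812376 0.05330712082211875 0.047274476443441946
[323.2604 207.2776]
```

Request:
{"fn": "arm_command", "kwargs": {
  "series": [
    {"travel": [0,0.05,-0.8],"rotation": [0,0,0]},
    {"travel": [0,0,-0.8],"rotation": [0,0,0]},
    {"travel": [0,0,-0.8],"rotation": [0,0,0]},
    {"travel": [0,0,-0.5],"rotation": [0,0,0]},
    {"travel": [0,0,-0.3],"rotation": [0,0,0]},
    {"travel": [0,0,0],"rotation": [0,0,0]}
  ]
}}

```text
time: 8.2
tcp_pos: [0.4699, 0.296, 0.0195]
orientation: [-1.819, -2.561, 0.001]
ft_force: [0.5, -0.9, 0.3]
gripper_width: 1.0
grip_force: 0.0
```

Request:
{"fn": "arm_command", "kwargs": {
  "series": [
    {"travel": [0,0,0],"rotation": [0,0,0]},
    {"travel": [0,0,0],"rotation": [0,0,0]},
    {"travel": [0,0,0],"rotation": [0,0,0]},
    {"travel": [0,0,0],"rotation": [0,0,0]},
    {"travel": [0,0,0],"rotation": [0,0,0]}
  ],
  "gripper": -0.2,
  "newtons": 40
}}

```text
time: 8.82
tcp_pos: [0.4703, 0.2965, 0.0206]
orientation: [1.818, 2.561, 0.002]
ft_force: [-0.1, 0.0, 4.9]
gripper_width: 0.615
grip_force: 40.9
```

Request:
{"fn": "arm_command", "kwargs": {
  "series": [
    {"travel": [0,0,0.4],"rotation": [0,0,0]},
    {"travel": [0,0,1],"rotation": [0,0,0]},
    {"travel": [0,0,1],"rotation": [0,0,0]},
    {"travel": [0.089,-0.861,0],"rotation": [0,0,-0.0029]},
    {"travel": [0.089,-0.861,0],"rotation": [0,0,-0.0029]},
    {"travel": [0.089,-0.861,0],"rotation": [0,0,-0.0029]},
    {"travel": [0.089,-0.861,0],"rotation": [0,0,-0.0029]},
    {"travel": [0.089,-0.861,0],"rotation": [0,0,-0.0029]},
    {"travel": [0.089,-0.861,0],"rotation": [0,0,-0.0029]},
    {"travel": [0.089,-0.861,0],"rotation": [0,0,-0.0029]},
    {"travel": [0,0,0],"rotation": [0,0,0]},
    {"travel": [0,0,0],"rotation": [0,0,0]}
  ]
}}

```text
time: 10.32
tcp_pos: [0.4852, 0.1458, 0.0793]
orientation: [-1.899, -2.501, -0.0]
ft_force: [0.4, -0.5, -0.9]
gripper_width: 0.614
grip_force: 42.2
```

```bash
python3 - <<'E'
from h import *
d=shot('wrist','w6');st()
im=cv2.convertScaleAbs(cv2.imread('pics/w6.png'),alpha=1.5);cv2.imwrite('pics/w6a.png',cv2.resize(im[100:400,180:480],None,fx=2,fy=2,interpolation=3))
E
```

```text
t 10.38 tcp [0.4853 0.1464 0.0794] yawY 15.64 zaxis [-0.0002  0.001  -1.    ] F [-0.0025 -1.0737 -1.4782] w 0.613 g 42.2
```

View pics/w6a.png

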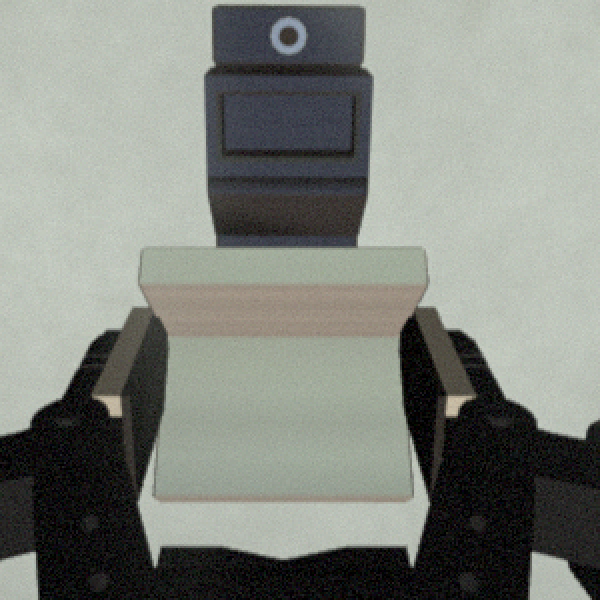

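The riser is held square and parallel to the mount. Its inner tip edges are at crop rows 285 and 497, and I'll use them to work out its offset from the TCP.

```bash
python3 - <<'E'
from h import *
d=load('w6')
C=lambda x,y:((x+.5)/2-.5+180,(y+.5)/2-.5+100)
P=np.array([onz(d,C(*x),.0862) for x in [(147,286),(423,286),(155,497),(412,497)]]);print(P.mean(0),np.linalg.norm(P[1]-P[0]),np.linalg.norm(P[2]-P[3]),np.linalg.norm((P[2]+P[3]-P[0]-P[1])/2))
# mount ring and V edge for absolute check
print('ring',onz(d,C(288,36),.0145),'Vfar',(onz(d,C(208,178),.03)+onz(d,C(369,178),.03))/2,'block end',(onz(d,C(206,70),.03)+onz(d,C(373,70),.03))/2)
u=np.array([-np.sin(np.radians(15.6)),np.cos(np.radians(15.6))]);m=np.array([.4858,.1458])
print('ring-m along y',(onz(d,C(288,36),.0145)[:2]-m)@u,((onz(d,C(206,70),.03)+onz(d,C(373,70),.03))[:2]/2-m)@u, 'riser', (P.mean(0)[:2]-m)@u,'x',(P.mean(0)[:2]-m)@[u[1],-u[0]])
E
```

```text
[0.4848 0.1459 0.0862] 0.050605406027574164 0.05240516797709449 0.0469548329998298
ring [0.469  0.2069 0.0145] Vfar [0.4784 0.1735 0.03  ] block end [0.4712 0.2002 0.03  ]
ring-m along y 0.06335600518269245 0.056303852248064806 riser 0.0003728430739177041 x -0.0009476438970795802
```

Request:
{"fn": "arm_command", "kwargs": {
  "series": [
    {"travel": [0.04,0,-0.8],"rotation": [0,0,0]},
    {"travel": [0,0,-0.5],"rotation": [0,0,0]},
    {"travel": [0,0,-0.3],"rotation": [0,0,0]},
    {"travel": [0,0,-0.08],"rotation": [0,0,0]},
    {"travel": [0,0,0],"rotation": [0,0,0]}
  ]
}}

```text
time: 11.0
tcp_pos: [0.4865, 0.1458, 0.0377]
orientation: [1.899, 2.502, 0.0]
ft_force: [0.1, 0.2, -1.3]
gripper_width: 0.61
grip_force: 42.1
```

```bash
python3 - <<'E'
from h import *
st()
E
```

```text
t 11.00 tcp [0.4865 0.1458 0.0377] yawY 15.61 zaxis [ 0.0002  0.0001 -1.    ] F [ 0.1362  0.1617 -1.2859] w 0.610 g 42.1
```

Request:
{"fn": "arm_command", "kwargs": {
  "series": [
    {"travel": [0,0,-0.06],"rotation": [0,0,0]},
    {"travel": [0,0,-0.05],"rotation": [0,0,0]},
    {"travel": [0,0,0],"rotation": [0,0,0]}
  ]
}}

```text
time: 11.38
tcp_pos: [0.4867, 0.1461, 0.0352]
orientation: [1.899, 2.502, 0.002]
ft_force: [0.1, 1.8, 3.3]
gripper_width: 0.613
grip_force: 42.6
```

Request:
{"fn": "arm_command", "kwargs": {
  "series": [
    {"travel": [0,0,0],"rotation": [0,0,0]},
    {"travel": [0,0,0],"rotation": [0,0,0]},
    {"travel": [0,0,0],"rotation": [0,0,0]},
    {"travel": [0,0,0],"rotation": [0,0,0]}
  ],
  "gripper": 0.7
}}

```text
time: 11.88
tcp_pos: [0.4864, 0.1455, 0.0347]
orientation: [-1.9, -2.502, 0.0]
ft_force: [-0.4, 0.5, 0.4]
gripper_width: 0.849
grip_force: 0.0
```

Request:
{"fn": "arm_command", "kwargs": {
  "series": [
    {"travel": [0,0,0.8],"rotation": [0,0,0]},
    {"travel": [0,0,1],"rotation": [0,0,0]},
    {"travel": [0,0,1],"rotation": [0,0,0]},
    {"travel": [0,0,1],"rotation": [0,0,0]},
    {"travel": [0,0,0.8],"rotation": [0,0,0]},
    {"travel": [0,0,0],"rotation": [0,0,0]},
    {"travel": [0,0,0],"rotation": [0,0,0]}
  ],
  "gripper": 1
}}

```text
time: 12.75
tcp_pos: [0.4861, 0.1453, 0.1492]
orientation: [-1.899, -2.502, 0.001]
ft_force: [-0.8, -0.0, -0.4]
gripper_width: 0.997
grip_force: 0.0
```

```bash
python3 - <<'E'
from h import *
d=shot('wrist','w7');st()
im=cv2.convertScaleAbs(cv2.imread('pics/w7.png'),alpha=1.6);cv2.imwrite('pics/w7a.png',cv2.resize(im[30:330,180:580],None,fx=2,fy=2,interpolation=3))
E
```

```text
t 12.80 tcp [0.4859 0.1453 0.149 ] yawY 15.60 zaxis [-0.0015 -0.0006 -1.    ] F [-0.5902  0.544  -0.0731] w 1.003 g 0.0
```

View pics/w7a.png

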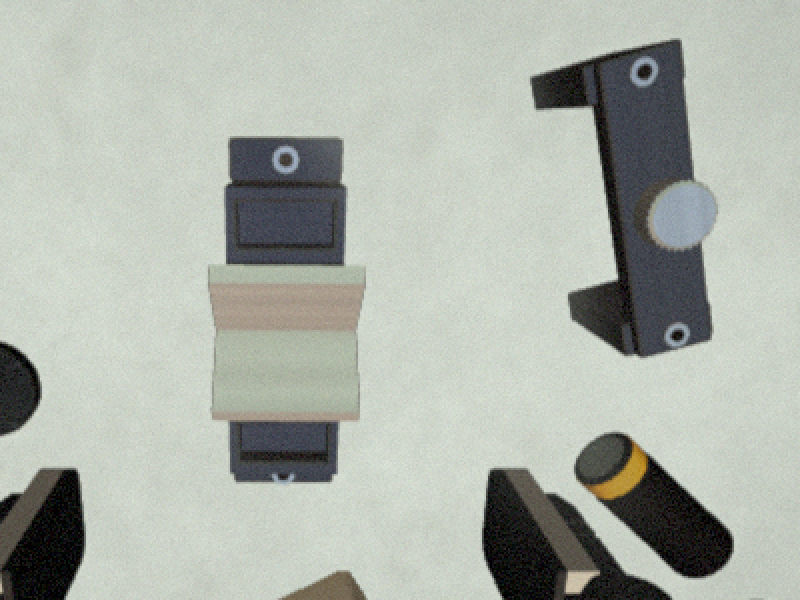

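The riser is nested and centred, x 209–365 against the mount's 225–345. Next is the liner, whose V axis yaw is about −12°.

Request:
{"fn": "arm_command", "kwargs": {
  "series": [
    {"travel": [-0.23,-0.825,0],"rotation": [0,0,-0.0194]},
    {"travel": [-0.23,-0.825,0],"rotation": [0,0,-0.0194]},
    {"travel": [-0.23,-0.825,0],"rotation": [0,0,-0.0194]},
    {"travel": [-0.23,-0.825,0],"rotation": [0,0,-0.0194]},
    {"travel": [-0.23,-0.825,0],"rotation": [0,0,-0.0194]},
    {"travel": [-0.23,-0.825,0],"rotation": [0,0,-0.0194]},
    {"travel": [-0.23,-0.825,0],"rotation": [0,0,-0.0194]},
    {"travel": [-0.23,-0.825,0],"rotation": [0,0,-0.0194]},
    {"travel": [0,0,0],"rotation": [0,0,0]},
    {"travel": [0,0,0],"rotation": [0,0,0]}
  ]
}}

```text
time: 14.05
tcp_pos: [0.4408, -0.019, 0.1499]
orientation: [-2.447, -1.97, -0.002]
ft_force: [-0.0, 0.2, 0.4]
gripper_width: 1.0
grip_force: 0.0
```

```bash
python3 - <<'E'
from h import *
d=shot('wrist','w8');st()
h=cv2.cvtColor(d['frame'],cv2.COLOR_RGB2HSV);m=cv2.inRange(h,(100,120,30),(130,255,255))
cs=max(cv2.findContours(m,0,1)[0],key=cv2.contourArea);x,y,w,hh=cv2.boundingRect(cs);print(x,y,w,hh,cv2.approxPolyDP(cs,2.5,True).reshape(-1,2).tolist())
x0,y0=x-10,y-10;im=cv2.convertScaleAbs(cv2.imread('pics/w8.png'),alpha=1.6)[y0:y0+100,x0:x0+120];cv2.imwrite('pics/w8a.png',cv2.resize(im,None,fx=5,fy=5,interpolation=3));print(x0,y0)
E
```

```text
t 14.10 tcp [ 0.4409 -0.0186  0.1499] yawY -12.27 zaxis [ 0.0007  0.0007 -1.    ] F [-0.4269 -0.0371 -0.2779] w 1.004 g 0.0
289 192 70 51 [[290, 192], [289, 239], [354, 242], [354, 212], [358, 195]]
279 182
```

View pics/w8a.png

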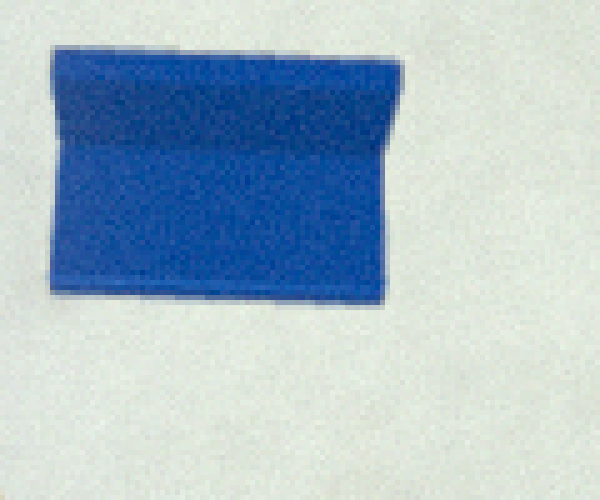

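The liner's inner tip edges are at crop (51,82)–(398,90) and (52,284)–(384,293).

```bash
python3 - <<'E'
from h import *
d=load('w8')
C=lambda x,y:((x+.5)/5-.5+279,(y+.5)/5-.5+182)
P=np.array([onz(d,C(*x),.019) for x in [(51,82),(398,90),(52,284),(384,293)]]);n=np.linalg.norm
print(P.mean(0),n(P[1]-P[0]),n(P[2]-P[3]),n((P[2]+P[3]-P[0]-P[1])/2))
for a,b in ((0,1),(2,3)): v=P[b]-P[a];print(np.degrees(np.arctan2(v[1],v[0])))
a=load('w2')
E
```

```text
[ 0.4379 -0.0381  0.019 ] 0.05338444120948058 0.05305080316372906 0.033882995169056136
-13.789977843176828
-14.105209427126924
```

Liner centre is (0.4379,−0.0381), yaw −13.9°, and its sizes match the text. I'll grasp it.

Request:
{"fn": "arm_command", "kwargs": {
  "series": [
    {"travel": [-0.06,-0.39,-0.6],"rotation": [0,0,-0.0046]},
    {"travel": [-0.06,-0.39,-1],"rotation": [0,0,-0.0046]},
    {"travel": [0,0,-1],"rotation": [0,0,0]},
    {"travel": [0,0,-1],"rotation": [0,0,0]},
    {"travel": [0,0,-1],"rotation": [0,0,0]},
    {"travel": [0,0,-0.4],"rotation": [0,0,0]},
    {"travel": [0,0,-0.24],"rotation": [0,0,0]},
    {"travel": [0,0,0],"rotation": [0,0,0]}
  ]
}}

```text
time: 15.1
tcp_pos: [0.4356, -0.0392, 0.028]
orientation: [-2.471, -1.936, 0.012]
ft_force: [0.5, 0.2, 0.2]
gripper_width: 1.0
grip_force: 0.0
```

Request:
{"fn": "arm_command", "kwargs": {
  "series": [
    {"travel": [0,0,0],"rotation": [0,0,0]},
    {"travel": [0,0,0],"rotation": [0,0,0]},
    {"travel": [0,0,0],"rotation": [0,0,0]},
    {"travel": [0,0,0],"rotation": [0,0,0]},
    {"travel": [0,0,0],"rotation": [0,0,0]}
  ],
  "gripper": -0.2,
  "newtons": 30
}}

```text
time: 15.72
tcp_pos: [0.435, -0.0401, 0.029]
orientation: [-2.474, -1.935, 0.013]
ft_force: [-1.6, 0.6, 6.8]
gripper_width: 0.401
grip_force: 9.1
```

```bash
python3 - <<'E'
from h import *
st();print(env.sense()['ft_torque'])
E
```

```text
t 15.72 tcp [ 0.435  -0.0401  0.029 ] yawY -13.94 zaxis [-0.0069 -0.0042 -1.    ] F [-1.5838  0.6369  6.7601] w 0.401 g 9.1
[0.0552 0.3674 0.0013]
```

The arm stalled at z = 0.028, so the grip missed. I'll open and look at the joints.

Request:
{"fn": "arm_command", "kwargs": {
  "series": [
    {"travel": [0,0,0],"rotation": [0,0,0]},
    {"travel": [0,0,0],"rotation": [0,0,0]},
    {"travel": [0,0,0],"rotation": [0,0,0]},
    {"travel": [0,0,0],"rotation": [0,0,0]}
  ],
  "gripper": 1
}}

```text
time: 16.23
tcp_pos: [0.4355, -0.0401, 0.0284]
orientation: [-2.474, -1.935, 0.012]
ft_force: [1.1, -0.5, -0.5]
gripper_width: 1.005
grip_force: 0.0
```

```bash
python3 - <<'E'
from h import *
e=st();print(e['q'],e['joint_velocities'])
E
```

```text
t 16.23 tcp [ 0.4355 -0.0401  0.0284] yawY -13.95 zaxis [-0.0067 -0.0038 -1.    ] F [ 1.1425 -0.514  -0.4579] w 1.005 g 0.0
[ 0.2023  0.7785 -0.2598  2.2374  0.8993  0.2375 -1.1149] [ 0.0002  0.001   0.0004  0.0007  0.002   0.0012 -0.0002]
```

Joint 6 is at its lower limit (0.2375) this close to the base. So I'll lift, re-measure, and drag the liner outward with a grip across its legs before regrasping it by the ends.

Request:
{"fn": "arm_command", "kwargs": {
  "series": [
    {"travel": [0.1,0,0.97],"rotation": [0,0,0]},
    {"travel": [0.1,0.2,0.97],"rotation": [0,0,0]},
    {"travel": [0,0.2,0.97],"rotation": [0,0,0]},
    {"travel": [0,0.2,0.97],"rotation": [0,0,0]},
    {"travel": [0,0.2,0.97],"rotation": [0,0,0]},
    {"travel": [0,0,0.3],"rotation": [0,0,0]},
    {"travel": [0,0,0],"rotation": [0,0,0]}
  ]
}}

```text
time: 17.1
tcp_pos: [0.4404, -0.0206, 0.1571]
orientation: [-2.475, -1.934, 0.012]
ft_force: [-0.8, -0.1, -0.1]
gripper_width: 0.999
grip_force: 0.0
```

```bash
cat >> h.py <<'E'
def liner(d):
    h=cv2.cvtColor(d['frame'],cv2.COLOR_RGB2HSV);m=cv2.inRange(h,(100,120,30),(130,255,255))
    cs=max(cv2.findContours(m,0,1)[0],key=cv2.contourArea);r=cv2.minAreaRect(cs)
    return cs,r,cv2.approxPolyDP(cs,2.5,True).reshape(-1,2)
E
python3 - <<'E'
from h import *
e=st();print(e['q'])
d=shot('wrist','w9');cs,r,p=liner(d);print(r,p.tolist(),onz(d,r[0],.013)); 
d8=load('w8');r8=liner(d8)[1];print(r8,onz(d8,r8[0],.013))
E
```

```text
t 17.10 tcp [ 0.4404 -0.0206  0.1571] yawY -13.98 zaxis [-0.0064 -0.0042 -1.    ] F [-0.8164 -0.1185 -0.1081] w 0.999 g 0.0
[ 0.4192  0.5629 -0.6287  2.1557  0.5911  0.6051 -0.8828]
((341.50286865234375, 206.231201171875), (68.12162017822266, 48.05007553100586), 8.746162414550781) [[313, 178], [306, 225], [369, 232], [370, 205], [378, 188]] [ 0.4523 -0.0378  0.013 ]
((323.1964416503906, 216.89218139648438), (68.2572250366211, 48.42573165893555), 2.2025983333587646) [ 0.4381 -0.0383  0.013 ]
```

The failed grip shifted the liner outward to (0.452,−0.038), yaw about −22°. It may now be within reach, so I'll descend in stages.

Request:
{"fn": "arm_command", "kwargs": {
  "series": [
    {"travel": [0.16,-0.23,-0.6],"rotation": [0.0013,-0.002,-0.0155]},
    {"travel": [0.16,-0.23,-0.8],"rotation": [0,0,-0.0155]},
    {"travel": [0.16,-0.23,-0.8],"rotation": [0,0,-0.0155]},
    {"travel": [0,0,-1],"rotation": [0,0,0]},
    {"travel": [0,0,-0.8],"rotation": [0,0,0]},
    {"travel": [0,0,-0.6],"rotation": [0,0,0]},
    {"travel": [0,0,-0.3],"rotation": [0,0,0]},
    {"travel": [0,0,0],"rotation": [0,0,0]}
  ]
}}

```text
time: 18.15
tcp_pos: [0.4518, -0.0373, 0.034]
orientation: [-2.608, -1.749, 0.003]
ft_force: [0.2, 0.3, -0.3]
gripper_width: 0.996
grip_force: 0.0
```

```bash
python3 - <<'E'
from h import *
e=st();print(e['q'])
E
```

```text
t 18.15 tcp [ 0.4518 -0.0373  0.034 ] yawY -22.29 zaxis [-0.0023  0.0004 -1.    ] F [ 0.1632  0.3376 -0.3081] w 0.996 g 0.0
[ 0.2262  0.7763 -0.3021  2.1971  0.8351  0.2845 -1.197 ]
```

Request:
{"fn": "arm_command", "kwargs": {
  "series": [
    {"travel": [0,0,-0.25],"rotation": [0,0,0]},
    {"travel": [0,0,-0.25],"rotation": [0,0,0]},
    {"travel": [0,0,-0.12],"rotation": [0,0,0]},
    {"travel": [0,0,0],"rotation": [0,0,0]}
  ]
}}

```text
time: 18.65
tcp_pos: [0.4523, -0.0374, 0.019]
orientation: [-2.609, -1.749, 0.0]
ft_force: [0.2, 0.1, -0.5]
gripper_width: 0.996
grip_force: 0.0
```

```bash
python3 - <<'E'
from h import *
e=st();print(e['q'])
E
```

```text
t 18.65 tcp [ 0.4523 -0.0374  0.019 ] yawY -22.31 zaxis [-0.0008  0.0006 -1.    ] F [ 0.1593  0.1474 -0.5162] w 0.996 g 0.0
[ 0.2128  0.8068 -0.2822  2.1993  0.92    0.2547 -1.2788]
```

Reached it upright. Closing.

Request:
{"fn": "arm_command", "kwargs": {
  "series": [
    {"travel": [0,0,0],"rotation": [0,0,0]},
    {"travel": [0,0,0],"rotation": [0,0,0]},
    {"travel": [0,0,0],"rotation": [0,0,0]},
    {"travel": [0,0,0],"rotation": [0,0,0]},
    {"travel": [0,0,0],"rotation": [0,0,0]}
  ],
  "gripper": -0.1,
  "newtons": 30
}}

```text
time: 19.27
tcp_pos: [0.4525, -0.0374, 0.0196]
orientation: [-2.609, -1.75, -0.0]
ft_force: [-1.1, -0.4, 5.7]
gripper_width: 0.614
grip_force: 30.8
```

Request:
{"fn": "arm_command", "kwargs": {
  "series": [
    {"travel": [0,0,0.4],"rotation": [0,0,0]},
    {"travel": [0,0,1],"rotation": [0,0,0]},
    {"travel": [0,0,1],"rotation": [0,0,0]},
    {"travel": [0.15,0.814,0.8],"rotation": [0,0,0.0234]},
    {"travel": [0.15,0.814,0],"rotation": [0,0,0.0234]},
    {"travel": [0.15,0.814,0],"rotation": [0,0,0.0234]},
    {"travel": [0.15,0.814,0],"rotation": [0,0,0.0234]},
    {"travel": [0.15,0.814,0],"rotation": [0,0,0.0234]},
    {"travel": [0.15,0.814,0],"rotation": [0,0,0.0234]},
    {"travel": [0.15,0.814,0],"rotation": [0,0,0.0234]},
    {"travel": [0.15,0.814,0],"rotation": [0,0,0.0234]},
    {"travel": [0.15,0.814,0],"rotation": [0,0,0.0234]},
    {"travel": [0,0,0],"rotation": [0,0,0]},
    {"travel": [0,0,0],"rotation": [0,0,0]}
  ]
}}

```text
time: 21.02
tcp_pos: [0.4859, 0.1449, 0.099]
orientation: [-1.9, -2.501, 0.003]
ft_force: [-0.2, 0.6, -0.4]
gripper_width: 0.617
grip_force: 31.8
```

```bash
python3 - <<'E'
from h import *
e=st();d=shot('wrist','w10');cs,r,p=liner(d);print(p.tolist(),r)
# liner outline at held height: expect inner edges z ~ .019+tcpz-.0196
z=.019+e['tcp_pos'][2]-.0196
print(onz(d,r[0],z-.006),e['q'])
E
```

```text
t 21.02 tcp [0.4859 0.1449 0.099 ] yawY 15.54 zaxis [-0.0015 -0.0013 -1.    ] F [-0.1758  0.5724 -0.4441] w 0.617 g 31.8
[[256, 238], [255, 250], [263, 266], [258, 313], [261, 324], [384, 321], [380, 265], [390, 249], [388, 238]] ((322.5, 280.5), (87.0, 135.0), 90.0)
[0.4858 0.1449 0.0924] [ 0.1113  0.7652 -0.705   2.0264  0.8226  0.6599 -0.8738]
```

Request:
{"fn": "arm_command", "kwargs": {
  "series": [
    {"travel": [0.02,0.03,-0.8],"rotation": [0,0,0]},
    {"travel": [0,0,-0.7],"rotation": [0,0,0]},
    {"travel": [0,0,-0.4],"rotation": [0,0,0]},
    {"travel": [0,0,-0.16],"rotation": [0,0,0]},
    {"travel": [0,0,0],"rotation": [0,0,0]}
  ]
}}

```text
time: 21.7
tcp_pos: [0.4867, 0.1464, 0.0478]
orientation: [-1.9, -2.502, 0.001]
ft_force: [-0.1, 0.2, -0.6]
gripper_width: 0.614
grip_force: 31.8
```

Request:
{"fn": "arm_command", "kwargs": {
  "series": [
    {"travel": [0,0,-0.08],"rotation": [0,0,0]},
    {"travel": [0,0,-0.04],"rotation": [0,0,0]},
    {"travel": [0,0,0],"rotation": [0,0,0]}
  ]
}}

```text
time: 22.08
tcp_pos: [0.4868, 0.1465, 0.0448]
orientation: [-1.899, -2.502, 0.0]
ft_force: [0.5, -0.4, -0.9]
gripper_width: 0.617
grip_force: 31.8
```

Request:
{"fn": "arm_command", "kwargs": {
  "series": [
    {"travel": [0,-0.02,-0.04],"rotation": [0,0,0]},
    {"travel": [0,0,-0.02],"rotation": [0,0,0]},
    {"travel": [0,0,0],"rotation": [0,0,0]}
  ]
}}

```text
time: 22.45
tcp_pos: [0.487, 0.1457, 0.0434]
orientation: [1.9, 2.502, -0.001]
ft_force: [1.3, -1.8, 3.6]
gripper_width: 0.622
grip_force: 32.1
```

Contact at the expected seating height. I'll release and lift.

Request:
{"fn": "arm_command", "kwargs": {
  "series": [
    {"travel": [0,0,0],"rotation": [0,0,0]},
    {"travel": [0,0,0],"rotation": [0,0,0]},
    {"travel": [0,0,0],"rotation": [0,0,0]},
    {"travel": [0,0,0],"rotation": [0,0,0]}
  ],
  "gripper": 0.7
}}

```text
time: 22.95
tcp_pos: [0.4866, 0.1461, 0.0431]
orientation: [-1.899, -2.502, 0.001]
ft_force: [-0.5, 0.3, 0.3]
gripper_width: 0.848
grip_force: 0.0
```

Request:
{"fn": "arm_command", "kwargs": {
  "series": [
    {"travel": [0,0,0.8],"rotation": [0,0,0]},
    {"travel": [0,0,1],"rotation": [0,0,0]},
    {"travel": [0,0,1],"rotation": [0,0,0]},
    {"travel": [0,0,1],"rotation": [0,0,0]},
    {"travel": [0,0,0.45],"rotation": [0,0,0]},
    {"travel": [0,0,0],"rotation": [0,0,0]},
    {"travel": [0,0,0],"rotation": [0,0,0]}
  ],
  "gripper": 1
}}

```text
time: 23.82
tcp_pos: [0.4862, 0.1456, 0.1486]
orientation: [-1.899, -2.501, 0.003]
ft_force: [0.4, 0.7, -0.2]
gripper_width: 0.999
grip_force: 0.0
```

```bash
python3 - <<'E'
from h import *
e=st();d=shot('wrist','w11');cs,r,p=liner(d);print('liner poly',p.tolist(),r,onz(d,r[0],.037))
m=np.array([.4858,.1458]);y=np.radians(15.6);ux=np.array([np.cos(y),np.sin(y)]);uy=np.array([-ux[1],ux[0]])
q=onz(d,r[0],.037)[:2]-m;print('liner in mount',q@ux,q@uy)
# tube in this view: dark contour(s) right of mount
hsv=cv2.cvtColor(d['frame'],cv2.COLOR_RGB2HSV);g=hsv[:,:,2]
ms=(g<70).astype(np.uint8)*255
orange=cv2.inRange(hsv,(8,110,50),(30,255,255))
for mm,n in ((ms,'dark'),(orange,'orange')):
    for c in cv2.findContours(cv2.morphologyEx(mm,2,np.ones((3,3),np.uint8)),0,1)[0]:
        if cv2.contourArea(c)>40: print(n,cv2.contourArea(c),cv2.boundingRect(c),np.round(cv2.minAreaRect(c)[0]),np.round(cv2.minAreaRect(c)[1]),cv2.minAreaRect(c)[2])
E
```

```text
t 23.82 tcp [0.4862 0.1456 0.1486] yawY 15.58 zaxis [-0.002  -0.0005 -1.    ] F [ 0.3755  0.6751 -0.1958] w 0.999 g 0.0
liner poly [[285, 177], [288, 198], [286, 230], [359, 230], [357, 198], [361, 177]] ((322.5, 204.0), (54.0, 77.0), 90.0) [0.4864 0.1454 0.037 ]
liner in mount 0.00041875883872727527 -0.0005777614840910349
dark 87.5 (18, 309, 15, 14) [ 25. 316.] [13. 14.] 90.0
dark 50.0 (18, 299, 12, 10) [ 24. 303.] [13.  6.] 45.0
dark 72.0 (23, 288, 16, 11) [ 30. 294.] [18.  8.] 23.198589324951172
dark 50.5 (37, 282, 12, 13) [ 43. 289.] [14.  7.] 56.3099365234375
dark 142.5 (0, 280, 21, 22) [ 10. 292.] [16. 23.] 14.931416511535645
dark 138.5 (58, 270, 14, 20) [ 64. 280.] [19. 13.] 90.0
dark 43.0 (71, 266, 12, 11) [ 76. 271.] [15.  5.] 38.65980911254883
dark 57.0 (30, 263, 12, 13) [ 35. 270.] [16.  6.] 45.0
dark 1879.5 (481, 260, 66, 60) [516. 292.] [67. 33.] 43.09084701538086
dark 505.5 (468, 247, 29, 27) [482. 260.] [21. 33.] 45.0
dark 1446.0 (295, 241, 54, 31) [322. 256.] [30. 53.] 90.0
dark 1885.5 (148, 200, 52, 49) [174. 224.] [50. 47.] 45.0
dark 1817.0 (592, 169, 48, 59) [620. 
[... 260 characters left out ...]
 350) [320. 224.] [349. 639.] 90.0
dark 2635.5 (122, 29, 48, 94) [146.  75.] [97. 35.] 81.11934661865234
dark 83.5 (0, 28, 8, 25) [ 4. 40.] [24.  7.] 90.0
orange 62.5 (0, 311, 12, 16) [  6. 318.] [15. 11.] 90.0
orange 41.0 (56, 304, 11, 12) [ 61. 310.] [11. 10.] 90.0
orange 41.5 (13, 300, 8, 13) [ 16. 306.] [12.  7.] 90.0
orange 70.5 (35, 287, 14, 16) [ 41. 296.] [17. 10.] 65.55604553222656
orange 66.5 (4, 286, 16, 11) [ 12. 291.] [10. 15.] 90.0
orange 44.5 (68, 277, 12, 9) [ 74. 281.] [ 7. 12.] 75.96376037597656
orange 318.5 (475, 253, 29, 28) [491. 269.] [16. 32.] 46.39718246459961
orange 42.0 (46, 243, 9, 9) [ 50. 247.] [8. 8.] 90.0
orange 57.5 (98, 228, 13, 14) [104. 234.] [13. 12.] 90.0
```

The liner is nested symmetrically (offset 0.4, −0.6 mm). Next I'll get a view above the tube with the tool turned about −46°.

Request:
{"fn": "arm_command", "kwargs": {
  "series": [
    {"travel": [0.845,-0.155,0.05],"rotation": [0,0,-0.032]},
    {"travel": [0.845,-0.155,0.05],"rotation": [0,0,-0.032]},
    {"travel": [0.845,-0.155,0.05],"rotation": [0,0,-0.032]},
    {"travel": [0.845,-0.155,0.05],"rotation": [0,0,-0.032]},
    {"travel": [0.845,-0.155,0.05],"rotation": [0,0,-0.032]},
    {"travel": [0.845,-0.155,0.05],"rotation": [0,0,-0.032]},
    {"travel": [0.845,-0.155,0.05],"rotation": [0,0,-0.032]},
    {"travel": [0.845,-0.155,0.05],"rotation": [0,0,-0.032]},
    {"travel": [0,0,0],"rotation": [0,0,0]},
    {"travel": [0,0,0],"rotation": [0,0,0]}
  ]
}}

```text
time: 25.12
tcp_pos: [0.6542, 0.1154, 0.1586]
orientation: [-2.724, -1.562, 0.004]
ft_force: [-0.6, -0.1, -0.8]
gripper_width: 0.999
grip_force: 0.0
```

```bash
cat >> h.py <<'E'
def tube(d,lo=0):
    hsv=cv2.cvtColor(d['frame'],cv2.COLOR_RGB2HSV);g=cv2.GaussianBlur(hsv[:,:,2],(3,3),0)
    t=cv2.threshold(g,0,255,cv2.THRESH_BINARY_INV+cv2.THRESH_OTSU)[0]
    o=cv2.inRange(hsv,(8,110,60),(30,255,255));m=((g<t*.9)|(o>0)).astype(np.uint8)*255
    m=cv2.morphologyEx(m,cv2.MORPH_OPEN,np.ones((5,5),np.uint8));return m,o
E
python3 - <<'E'
from h import *
e=st();print(e['q']);d=shot('wrist','w12');m,o=tube(d)
print('expected px',proj(d,[.66,.11,.014]))
for c in cv2.findContours(m,0,1)[0]:
    if 800<cv2.contourArea(c)<20000: print(cv2.contourArea(c),cv2.boundingRect(c),cv2.minAreaRect(c),cv2.approxPolyDP(c,2.5,True).reshape(-1,2).tolist())
im=cv2.convertScaleAbs(cv2.imread('pics/w12.png'),alpha=1.6);cv2.imwrite('pics/w12a.png',im[40:360,120:520])
E
```

```text
t 25.12 tcp [0.6542 0.1154 0.1586] yawY -30.34 zaxis [-0.0028  0.0004 -1.    ] F [-0.5785 -0.0544 -0.8078] w 0.999 g 0.0
[ 0.1098  0.8137 -0.5872  1.5443  0.518   0.9458 -1.1715]
expected px [331.0866 192.7801]
2106.5 (265, 315, 149, 46) ((339.498046875, 336.7312927246094), (153.56324768066406, 15.747023582458496), 12.380758285522461) [[265, 318], [266, 328], [413, 360], [409, 345], [284, 317], [276, 317], [275, 321], [273, 315]]
2759.5 (285, 173, 86, 39) ((327.29510498046875, 191.87953186035156), (34.56731033325195, 85.59882354736328), 86.76029968261719) [[368, 176], [355, 173], [286, 179], [286, 208], [294, 211], [366, 207], [370, 202]]
6153.5 (67, 61, 169, 108) ((149.24874877929688, 110.5414047241211), (173.4374542236328, 57.07724380493164), 25.984371185302734) [[74, 67], [72, 78], [83, 84], [83, 90], [78, 94], [67, 92], [71, 104], [113, 120], [114, 111], [120, 104], [133, 102], [144, 110], [148, 118], [144, 137], [202, 168], [223, 157], [235, 130], [231, 122], [222, 120], [204, 127], [130, 88], [134, 72], [123, 66], [82, 61]]
2141.5 (306, 8, 52, 59) ((333.1454162597656, 35.4734992980957), (52.80152893066406, 54.27770233154297), 29.47589111328125) [[331, 8], [311, 21], [306, 32], [306, 46], [309, 53], [326, 52], [332, 66], [338, 66], [353, 54], [357, 36], [350, 16], [341, 9]]
1004.5 (565, 0, 75, 26) ((602.0, 12.5), (25.0, 74.0), 90.0) [[565, 0], [639, 25], [639, 0]]
1256.0 (506, 0, 134, 43) ((573.7540893554688, 16.924335479736328), (139.47021484375, 11.322305679321289), 17.10272979736328) [[506, 0], [639, 42], [639, 32], [538, 0]]
```

The tube outline is centred at (327.3,191.9), tilted 3.2°. I'll cast it onto z = 0.014 and cross-check with w4 and w11.

```bash
python3 - <<'E'
from h import *
d=load('w12')
c=(327.3,191.9);print(onz(d,c,.014));a=np.radians(-3.24);v=np.array([np.cos(a),np.sin(a)])
A=onz(d,np.array(c)-v*42.8,.014);B=onz(d,np.array(c)+v*42.8,.014);w=B-A;print(A,B,np.linalg.norm(w),np.degrees(np.arctan2(w[1],w[0])))
m,_=tube(d);cs=[x for x in cv2.findContours(m,0,1)[0] if cv2.boundingRect(x)[:2]==(285,173)][0]
for s in ('w4','w11'):
    e=load(s);m,o=tube(e)
    for x in cv2.findContours(m,0,1)[0]:
        if 1500<cv2.contourArea(x)<4000 and cv2.boundingRect(x)[0]>440 and cv2.boundingRect(x)[1]>220:
            r=cv2.minAreaRect(x);print(s,r,onz(e,r[0],.014),tri((e,r[0]),(d,c)))
E
```

```text
[0.6577 0.1122 0.014 ]
[0.627  0.1279 0.014 ] [0.6884 0.0966 0.014 ] 0.06890772434308318 -27.00829224397118
w4 ((502.13299560546875, 284.8451843261719), (89.22645568847656, 32.76190185546875), 44.02897644042969) [0.658  0.1115 0.014 ] (array([0.6577, 0.112 , 0.0144]), [np.float64(0.0002850152247775271), np.float64(0.00028501522477744585)])
w11 ((507.22637939453125, 283.7924499511719), (90.78923034667969, 33.40403366088867), 43.09084701538086) [0.658  0.1115 0.014 ] (array([0.6577, 0.112 , 0.0144]), [np.float64(0.000295582005690245), np.float64(0.0002955820056902167)])
```

Tube at (0.6577,0.1120), triangulated height 14.4 mm, yaw −27°, length 68.9 mm; everything matches. Descending.

Request:
{"fn": "arm_command", "kwargs": {
  "series": [
    {"travel": [0.07,-0.07,-0.8],"rotation": [0,0,0.0093]},
    {"travel": [0.07,-0.07,-1],"rotation": [0,0,0.0093]},
    {"travel": [0,0,-1],"rotation": [0,0,0]},
    {"travel": [0,0,-1],"rotation": [0,0,0]},
    {"travel": [0,0,-1],"rotation": [0,0,0]},
    {"travel": [0,0,-0.6],"rotation": [0,0,0]},
    {"travel": [0,0,-0.34],"rotation": [0,0,0]},
    {"travel": [0,0,0],"rotation": [0,0,0]},
    {"travel": [0,0,0],"rotation": [0,0,0]}
  ]
}}

```text
time: 26.3
tcp_pos: [0.6598, 0.1118, 0.0168]
orientation: [-2.68, -1.638, -0.002]
ft_force: [-0.1, -0.3, 0.4]
gripper_width: 1.0
grip_force: 0.0
```

```bash
python3 - <<'E'
from h import *
e=st();print(e['q'])
E
```

```text
t 26.30 tcp [0.6598 0.1118 0.0168] yawY -27.14 zaxis [ 0.001   0.0011 -1.    ] F [-0.1497 -0.3026  0.3695] w 1.000 g 0.0
[ 0.0696  0.997  -0.4995  1.5894  0.6499  0.7255 -1.2085]
```

Request:
{"fn": "arm_command", "kwargs": {
  "series": [
    {"travel": [-0.08,0,-0.06],"rotation": [0,0,0]},
    {"travel": [0,0,0],"rotation": [0,0,0]}
  ]
}}

```text
time: 26.55
tcp_pos: [0.6571, 0.1115, 0.0148]
orientation: [-2.68, -1.638, -0.0]
ft_force: [-0.6, 0.0, -0.0]
gripper_width: 1.002
grip_force: 0.0
```

Request:
{"fn": "arm_command", "kwargs": {
  "series": [
    {"travel": [0,0,0],"rotation": [0,0,0]},
    {"travel": [0,0,0],"rotation": [0,0,0]},
    {"travel": [0,0,0],"rotation": [0,0,0]},
    {"travel": [0,0,0],"rotation": [0,0,0]},
    {"travel": [0,0,0],"rotation": [0,0,0]}
  ],
  "gripper": 0.1,
  "newtons": 35
}}

```text
time: 27.18
tcp_pos: [0.6574, 0.1117, 0.0149]
orientation: [-2.68, -1.638, -0.001]
ft_force: [-0.2, -0.1, 4.8]
gripper_width: 0.791
grip_force: 39.8
```

Request:
{"fn": "arm_command", "kwargs": {
  "series": [
    {"travel": [0,0,0.4],"rotation": [0,0,0]},
    {"travel": [0,0,0.9],"rotation": [0,0,0]},
    {"travel": [0,0,0.9],"rotation": [0,0,0]},
    {"travel": [0,0,0.9],"rotation": [0,0,0]},
    {"travel": [0,0,0.5],"rotation": [0,0,0]},
    {"travel": [-0.855,0.17,0],"rotation": [0,0,0.02965]},
    {"travel": [-0.855,0.17,0],"rotation": [0,0,0.02965]},
    {"travel": [-0.855,0.17,0],"rotation": [0,0,0.02965]},
    {"travel": [-0.855,0.17,0],"rotation": [0,0,0.02965]},
    {"travel": [-0.855,0.17,0],"rotation": [0,0,0.02965]},
    {"travel": [-0.855,0.17,0],"rotation": [0,0,0.02965]},
    {"travel": [-0.855,0.17,0],"rotation": [0,0,0.02965]},
    {"travel": [-0.855,0.17,0],"rotation": [0,0,0.02965]},
    {"travel": [0,0,0],"rotation": [0,0,0]},
    {"travel": [0,0,0],"rotation": [0,0,0]}
  ]
}}

```text
time: 29.05
tcp_pos: [0.4874, 0.1453, 0.1048]
orientation: [1.903, 2.499, 0.001]
ft_force: [0.6, -0.4, -1.7]
gripper_width: 0.79
grip_force: 39.6
```

```bash
python3 - <<'E'
from h import *
e=st();d=shot('wrist','w13');print(e['q'])
E
```

```text
t 29.05 tcp [0.4874 0.1453 0.1048] yawY 15.43 zaxis [ 0.0007  0.0001 -1.    ] F [ 0.5789 -0.3705 -1.7062] w 0.790 g 39.6
[ 0.1148  0.7559 -0.7093  2.0213  0.8073  0.667  -0.8612]
```

Request:
{"fn": "arm_command", "kwargs": {
  "series": [
    {"travel": [-0.03,0.01,-0.8],"rotation": [0,0,0.001]},
    {"travel": [0,0,-0.7],"rotation": [0,0,0]},
    {"travel": [0,0,-0.4],"rotation": [0,0,0]},
    {"travel": [0,0,-0.25],"rotation": [0,0,0]},
    {"travel": [0,0,0],"rotation": [0,0,0]},
    {"travel": [0,0,0],"rotation": [0,0,0]}
  ]
}}

```text
time: 29.85
tcp_pos: [0.4858, 0.1459, 0.0511]
orientation: [-1.896, -2.504, -0.001]
ft_force: [0.8, -0.2, -0.8]
gripper_width: 0.788
grip_force: 39.6
```

Request:
{"fn": "arm_command", "kwargs": {
  "series": [
    {"travel": [0,0,-0.06],"rotation": [0,0,0]},
    {"travel": [0,0,-0.04],"rotation": [0,0,0]},
    {"travel": [0,0,0],"rotation": [0,0,0]}
  ]
}}

```text
time: 30.22
tcp_pos: [0.4854, 0.1457, 0.0482]
orientation: [-1.896, -2.504, 0.001]
ft_force: [0.6, -0.5, -1.2]
gripper_width: 0.791
grip_force: 39.6
```

Request:
{"fn": "arm_command", "kwargs": {
  "series": [
    {"travel": [0,0,-0.04],"rotation": [0,0,0]},
    {"travel": [0,0,-0.03],"rotation": [0,0,0]},
    {"travel": [0,0,0],"rotation": [0,0,0]}
  ]
}}

```text
time: 30.6
tcp_pos: [0.4859, 0.1452, 0.0467]
orientation: [1.897, 2.503, -0.001]
ft_force: [0.3, -2.0, 4.6]
gripper_width: 0.788
grip_force: 40.3
```

Contact at the expected seat (0.0465). I'll release and lift straight up.

Request:
{"fn": "arm_command", "kwargs": {
  "series": [
    {"travel": [0,0,0],"rotation": [0,0,0]},
    {"travel": [0,0,0],"rotation": [0,0,0]},
    {"travel": [0,0,0],"rotation": [0,0,0]},
    {"travel": [0,0,0],"rotation": [0,0,0]}
  ],
  "gripper": 1
}}

```text
time: 31.1
tcp_pos: [0.4853, 0.1459, 0.0464]
orientation: [-1.896, -2.504, 0.001]
ft_force: [0.1, 0.5, 0.3]
gripper_width: 0.999
grip_force: 0.0
```

Request:
{"fn": "arm_command", "kwargs": {
  "series": [
    {"travel": [0,0,0.5],"rotation": [0,0,0]},
    {"travel": [0,0,1],"rotation": [0,0,0]},
    {"travel": [0,0,1],"rotation": [0,0,0]},
    {"travel": [0,0,1],"rotation": [0,0,0]},
    {"travel": [0,0,1],"rotation": [0,0,0]},
    {"travel": [0,0,0.5],"rotation": [0,0,0]},
    {"travel": [0,0,0],"rotation": [0,0,0]},
    {"travel": [0,0,0],"rotation": [0,0,0]}
  ]
}}

```text
time: 32.1
tcp_pos: [0.485, 0.1454, 0.1708]
orientation: [-1.896, -2.504, 0.002]
ft_force: [0.1, 0.9, 0.3]
gripper_width: 0.999
grip_force: 0.0
```

```bash
python3 - <<'E'
from h import *
e=st();d=shot('wrist','w14');cv2.imwrite('pics/w14a.png',cv2.resize(cv2.convertScaleAbs(cv2.imread('pics/w14.png'),alpha=1.7)[10:310,180:580],None,fx=2,fy=2,interpolation=3))
E
```

```text
t 32.10 tcp [0.485  0.1454 0.1708] yawY 15.73 zaxis [-0.0019 -0.0005 -1.    ] F [0.131  0.9405 0.2541] w 0.999 g 0.0
```

View pics/w14a.png

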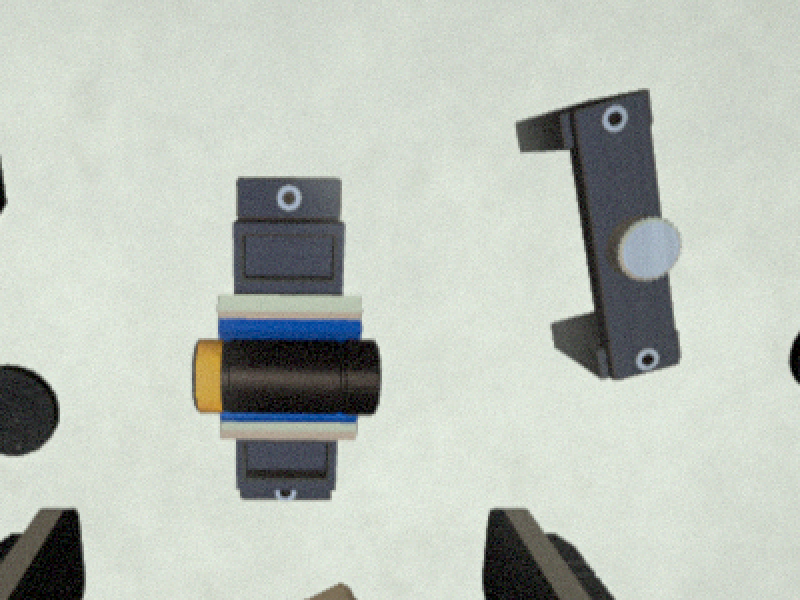

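The tube lies in the liner, centred and parallel (crop x 193–381 against riser 218–362). Next I'll go above the keeper.

Request:
{"fn": "arm_command", "kwargs": {
  "series": [
    {"travel": [0.66,0.533,0],"rotation": [0,0,0.0149]},
    {"travel": [0.66,0.533,0],"rotation": [0,0,0.0149]},
    {"travel": [0.66,0.533,0],"rotation": [0,0,0.0149]},
    {"travel": [0.66,0.533,0],"rotation": [0,0,0.0149]},
    {"travel": [0.66,0.533,0],"rotation": [0,0,0.0149]},
    {"travel": [0.66,0.533,0],"rotation": [0,0,0.0149]},
    {"travel": [0,0,0],"rotation": [0,0,0]},
    {"travel": [0,0,0],"rotation": [0,0,0]}
  ]
}}

```text
time: 33.15
tcp_pos: [0.5834, 0.2252, 0.1705]
orientation: [-1.527, -2.744, 0.004]
ft_force: [-0.2, -0.5, 0.3]
gripper_width: 1.002
grip_force: 0.0
```

```bash
cat >> h.py <<'E'
def rings(d,uvs,r=9):
    # bright small blobs (ring) near uvs: Hough circle refine
    g=cv2.cvtColor(d['frame'],cv2.COLOR_RGB2GRAY);out=[]
    for uv in uvs:
        u,v=map(int,np.round(uv));p=cv2.resize(g[v-r:v+r+1,u-r:u+r+1],None,fx=8,fy=8,interpolation=cv2.INTER_CUBIC)
        c=cv2.HoughCircles(cv2.GaussianBlur(p,(9,9),0),cv2.HOUGH_GRADIENT,1.5,200,param1=80,param2=12,minRadius=16,maxRadius=50)
        out.append(None if c is None else ((c[0,0,0]+.5)/8-.5+u-r,(c[0,0,1]+.5)/8-.5+v-r,c[0,0,2]/8))
    return out
E
python3 - <<'E'
from h import *
e=st();print(e['q']);d=shot('wrist','w15')
ex=[proj(d,p) for p in ([.5619,.2606,.0573],[.6057,.19,.0579],[.5833,.2256,.0703])];print(ex)
print(rings(d,ex[:2]))
im=cv2.convertScaleAbs(cv2.imread('pics/w15.png'),alpha=1.7);x0,y0=int(ex[2][0])-60,int(ex[2][1])-80
g=cv2.cvtColor(d['frame'],cv2.COLOR_RGB2GRAY)
b=(g<cv2.threshold(g,0,255,8)[0]).astype(np.uint8)*255
for c in cv2.findContours(b,0,1)[0]:
    if cv2.contourArea(c)>2500 and cv2.pointPolygonTest(c,(float(ex[0][0]),float(ex[0][1])),False)>=0: print(cv2.boundingRect(c),cv2.approxPolyDP(c,2.5,True).reshape(-1,2).tolist())
E
```

```text
t 33.15 tcp [0.5834 0.2252 0.1705] yawY 31.82 zaxis [-0.0027 -0.0013 -1.    ] F [-0.208  -0.529   0.3313] w 1.002 g 0.0
[ 0.072   0.83   -0.8622  1.6488  0.7207  1.0131 -0.4767]
[array([323.4786, 145.329 ]), array([323.4125, 255.9042]), array([323.1178, 208.4199])]
[None, (np.float32(324.71875), np.float32(255.09375), np.float32(2.9375))]
(304, 129, 42, 132) [[307, 129], [304, 136], [309, 165], [306, 257], [322, 260], [319, 254], [326, 250], [330, 254], [327, 260], [339, 260], [343, 257], [340, 189], [345, 136], [342, 129]]
```

```bash
python3 - <<'E'
from h import *
d=load('w15');g=cv2.cvtColor(d['frame'],cv2.COLOR_RGB2GRAY)
def bl(u,v,r=7):
    p=g[v-r:v+r+1,u-r:u+r+1];t=cv2.threshold(p,0,255,8)[0];n,l,s,c=cv2.connectedComponentsWithStats((p>t).astype(np.uint8));return [(s[i,4],c[i]+[u-r,v-r],s[i,:4]) for i in range(1,n) if s[i,4]>8]
print(bl(324,145),bl(324,255,6))
G=cv2.GaussianBlur(g,(5,5),0)[150:260,270:380]
print(cv2.HoughCircles(G,3,1,50,param1=80,param2=12,minRadius=12,maxRadius=22), 'offset 270,150')
E
```

```text
[(np.int32(86), array([324.907 , 145.0116]), array([ 2,  1, 12, 13], dtype=int32))] [(np.int32(79), array([324.5063, 256.3165]), array([ 0,  2, 13, 11], dtype=int32))]
[[[54.5 58.5 13.8]]] offset 270,150
```

```bash
python3 - <<'E'
from h import *
d=load('w15')
a,b=onz(d,(324.9,145),.0535),onz(d,(324.5,255.6),.0535);v=a-b
print(a,b,(a+b)/2,np.linalg.norm(v),'yaw',np.degrees(np.arctan2(-v[0],v[1])));print('knob',onz(d,(324.5,208.5),.0675))
# mount from w14 (crop 2x, offset 180,10)
c=load('w14');C=lambda x,y:((x+.5)/2-.5+180,(y+.5)/2-.5+10)
r1=onz(c,C(289,198),.0145);r2=onz(c,C(286.5,492),.0145);v=r1-r2;print('rings',r1,r2,(r1+r2)/2,np.linalg.norm(v),np.degrees(np.arctan2(-v[0],v[1])))
pk=[(246,235),(332,235),(246,278),(332,278)];P=np.array([onz(c,C(*p),.03) for p in pk]);print('pocket+y',P.mean(0),np.linalg.norm(P[1]-P[0]),np.linalg.norm(P[2]-P[0]));v=P[1]-P[0]+P[3]-P[2];print(np.degrees(np.arctan2(v[1],v[0])))
m=np.array([.4858,.1458]);y=np.radians(15.6);ux=np.array([np.cos(y),np.sin(y)]);uy=np.array([-ux[1],ux[0]])
print('pocket in mount frame',(P.mean(0)[:2]-m)@ux,(P.mean(0)[:2]-m)@uy)
e=[onz(c,C(*p),.03) for p in [(234,222),(344,222)]];e=(e[0]+e[1])/2;print('end',(e[:2]-m)@ux,(e[:2]-m)@uy,np.linalg.norm(0))
R=np.array([onz(c,C(*p),.0415) for p in [(218,314),(361,315),(221,427),(356,426)]]);print('riser',((R.mean(0)[:2]-m)@ux,(R.mean(0)[:2]-m)@uy))
k=[onz(c,C(*p),.0535) for p in [(615,118),(648,359)]];v=k[0]-k[1];print('keeper w14',(k[0]+k[1])/2,np.linalg.norm(v),np.degrees(np.arctan2(-v[0],v[1])))
E
```

```text
[0.5629 0.2608 0.0535] [0.6075 0.1888 0.0535] [0.5852 0.2248 0.0535] 0.08469429377016184 yaw 31.715057219454643
knob [0.5847 0.2252 0.0675]
rings [0.4693 0.2068 0.0145] [0.5028 0.0843 0.0145] [0.4861 0.1455 0.0145] 0.1269642509499431 15.298554322159895
pocket+y [0.4749 0.1868 0.03  ] 0.032237731447430036 0.01614636188424807
15.665853803195843
pocket in mount frame 0.00047097100222346066 0.04240332715783293
end 0.00042499164058558403 0.05523796233468968 0.0
riser (np.float64(0.0005345616613240167), np.float64(0.00033021520536543383))
keeper w14 [0.5861 0.2253 0.0535] 0.08469786885837204 31.924442928091587
```

Keeper centre is (0.5850,0.2250), yaw 31.7°, with rings and knob in agreement. Mount centre is (0.4862,0.1460), yaw 15.5°, and the pocket size checks out. I'll grasp the beam.

Request:
{"fn": "arm_command", "kwargs": {
  "series": [
    {"travel": [0.07,-0.01,-0.8],"rotation": [0.0004,-0.0008,0]},
    {"travel": [0,0,-1],"rotation": [0,0,0]},
    {"travel": [0,0,-1],"rotation": [0,0,0]},
    {"travel": [0,0,-0.8],"rotation": [0,0,0]},
    {"travel": [0,0,-0.6],"rotation": [0,0,0]},
    {"travel": [0,0,0],"rotation": [0,0,0]},
    {"travel": [0,0,0],"rotation": [0,0,0]}
  ]
}}

```text
time: 34.08
tcp_pos: [0.5866, 0.2259, 0.0671]
orientation: [1.526, 2.744, 0.005]
ft_force: [-0.4, -0.4, 0.5]
gripper_width: 0.999
grip_force: 0.0
```

```bash
python3 - <<'E'
from h import *
e=st()
E
```

```text
t 34.08 tcp [0.5866 0.2259 0.0671] yawY 31.83 zaxis [ 0.0028  0.002  -1.    ] F [-0.3574 -0.4288  0.5407] w 0.999 g 0.0
```

Request:
{"fn": "arm_command", "kwargs": {
  "series": [
    {"travel": [-0.05,-0.03,-0.07],"rotation": [-0.0006,0.0008,0]},
    {"travel": [0,0,0],"rotation": [0,0,0]}
  ]
}}

```text
time: 34.33
tcp_pos: [0.5851, 0.2247, 0.0651]
orientation: [1.527, 2.745, -0.001]
ft_force: [0.0, 0.2, -0.2]
gripper_width: 0.999
grip_force: 0.0
```

Request:
{"fn": "arm_command", "kwargs": {
  "series": [
    {"travel": [0,0,0],"rotation": [0,0,0]},
    {"travel": [0,0,0],"rotation": [0,0,0]},
    {"travel": [0,0,0],"rotation": [0,0,0]},
    {"travel": [0,0,0],"rotation": [0,0,0]},
    {"travel": [0,0,0],"rotation": [0,0,0]},
    {"travel": [0,0,0],"rotation": [0,0,0]},
    {"travel": [0,0,0],"rotation": [0,0,0]}
  ],
  "gripper": -0.8,
  "newtons": 40
}}

```text
time: 35.2
tcp_pos: [0.585, 0.2248, 0.0649]
orientation: [-1.527, -2.745, 0.001]
ft_force: [-0.0, -0.0, 3.2]
gripper_width: 0.265
grip_force: 41.4
```

```bash
python3 - <<'E'
from h import *
e=st()
E
```

```text
t 35.20 tcp [0.585  0.2248 0.0649] yawY 31.82 zaxis [-0.0004 -0.0006 -1.    ] F [-0.0151 -0.0451  3.1524] w 0.265 g 41.4
```

Request:
{"fn": "arm_command", "kwargs": {
  "series": [
    {"travel": [0,0,0.4],"rotation": [0,0,0]},
    {"travel": [0,0,0.9],"rotation": [0,0,0]},
    {"travel": [0,0,0.9],"rotation": [0,0,0]},
    {"travel": [0,0,0.8],"rotation": [0,0,0]},
    {"travel": [0,0,0],"rotation": [0,0,0]},
    {"travel": [-0.659,-0.525,0],"rotation": [0,0,-0.01505]},
    {"travel": [-0.659,-0.525,0],"rotation": [0,0,-0.01505]},
    {"travel": [-0.659,-0.525,0],"rotation": [0,0,-0.01505]},
    {"travel": [-0.659,-0.525,0],"rotation": [0,0,-0.01505]},
    {"travel": [-0.659,-0.525,0],"rotation": [0,0,-0.01505]},
    {"travel": [-0.659,-0.525,0],"rotation": [0,0,-0.01505]},
    {"travel": [0,0,0],"rotation": [0,0,0]},
    {"travel": [0,0,0],"rotation": [0,0,0]}
  ]
}}

```text
time: 36.83
tcp_pos: [0.4869, 0.1466, 0.1397]
orientation: [-1.899, -2.502, -0.001]
ft_force: [1.5, -0.5, -0.6]
gripper_width: 0.267
grip_force: 40.9
```

```bash
python3 - <<'E'
from h import *
e=st();d=shot('wrist','w16');cv2.imwrite('pics/w16a.png',cv2.resize(cv2.convertScaleAbs(cv2.imread('pics/w16.png'),alpha=1.8)[40:340,200:460],None,fx=2,fy=2,interpolation=3))
E
```

```text
t 36.83 tcp [0.4869 0.1466 0.1397] yawY 15.61 zaxis [-0.      0.0005 -1.    ] F [ 1.4551 -0.4808 -0.5785] w 0.267 g 40.9
```

View pics/w16a.png

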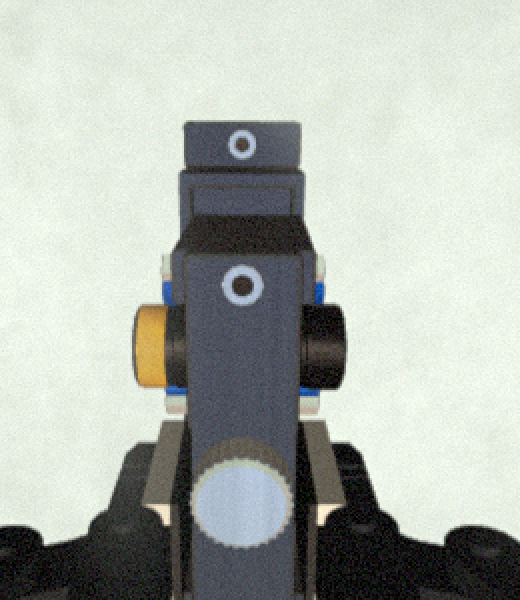

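The keeper is held straight over the stack, with the mount ring at x 242, keeper ring 243 and knob 241. I'll work out the offset before lowering.

```bash
python3 - <<'E'
from h import *
c=load('w16');C=lambda x,y:((x+.5)/2-.5+200,(y+.5)/2-.5+40);e=st()
m=np.array([.4862,.1460]);y=np.radians(15.5);ux=np.array([np.cos(y),np.sin(y)]);uy=np.array([-ux[1],ux[0]])
f=lambda p:(round((p[:2]-m)@ux,4),round((p[:2]-m)@uy,4))
print('kring',f(onz(c,C(243,286),.1283)),'knob',f(onz(c,C(241,502),.1423)),'mring',f(onz(c,C(242,145),.0145)))
E
```

```text
t 36.88 tcp [0.487  0.1468 0.1398] yawY 15.61 zaxis [ 0.      0.0007 -1.    ] F [-0.2189 -0.0776 -1.4169] w 0.264 g 40.9
kring (np.float64(0.0001), np.float64(0.042)) knob (np.float64(-0.0002), np.float64(0.0012)) mring (np.float64(-0.0002), np.float64(0.0629))
```

Request:
{"fn": "arm_command", "kwargs": {
  "series": [
    {"travel": [-0.02,-0.02,-0.6],"rotation": [0,0,0]},
    {"travel": [0,0,-0.4],"rotation": [0,0,0]},
    {"travel": [0,0,-0.24],"rotation": [0,0,0]},
    {"travel": [0,0,-0.2],"rotation": [0,0,0]},
    {"travel": [0,0,0],"rotation": [0,0,0]},
    {"travel": [0,0,0],"rotation": [0,0,0]}
  ]
}}

```text
time: 37.62
tcp_pos: [0.4858, 0.1456, 0.1039]
orientation: [-1.9, -2.502, 0.001]
ft_force: [0.0, 0.4, -0.8]
gripper_width: 0.266
grip_force: 40.9
```

Request:
{"fn": "arm_command", "kwargs": {
  "series": [
    {"travel": [0.025,0.025,-0.16],"rotation": [0,0,0]},
    {"travel": [0,0,-0.16],"rotation": [0,0,0]},
    {"travel": [0,0,-0.12],"rotation": [0,0,0]},
    {"travel": [0,0,0],"rotation": [0,0,0]}
  ]
}}

```text
time: 38.12
tcp_pos: [0.486, 0.146, 0.0924]
orientation: [-1.9, -2.501, 0.002]
ft_force: [-0.0, 0.0, -1.5]
gripper_width: 0.265
grip_force: 40.9
```

```bash
python3 - <<'E'
from h import *
st();print(env.sense()['ft_torque'])
E
```

```text
t 38.12 tcp [0.486  0.146  0.0924] yawY 15.58 zaxis [-0.0015 -0.0007 -1.    ] F [-0.0205  0.0346 -1.4977] w 0.265 g 40.9
[-0.0459  0.019  -0.0332]
```

Feet are 2.5 mm into the pockets with no contact force. I'll continue slowly.

Request:
{"fn": "arm_command", "kwargs": {
  "series": [
    {"travel": [0,0,-0.08],"rotation": [0,0,0]},
    {"travel": [0,0,-0.08],"rotation": [0,0,0]},
    {"travel": [0,0,-0.08],"rotation": [0,0,0]},
    {"travel": [0,0,0],"rotation": [0,0,0]}
  ]
}}

```text
time: 38.62
tcp_pos: [0.4861, 0.1461, 0.0865]
orientation: [-1.9, -2.502, 0.002]
ft_force: [-0.8, 0.1, -1.7]
gripper_width: 0.265
grip_force: 40.9
```

Request:
{"fn": "arm_command", "kwargs": {
  "series": [
    {"travel": [0,0,-0.04],"rotation": [0,0,0]},
    {"travel": [0,0,-0.03],"rotation": [0,0,0]},
    {"travel": [0,0,0],"rotation": [0,0,0]}
  ]
}}

```text
time: 39.0
tcp_pos: [0.4862, 0.1461, 0.0849]
orientation: [-1.9, -2.502, 0.001]
ft_force: [0.4, 0.2, -1.2]
gripper_width: 0.268
grip_force: 40.9
```

Request:
{"fn": "arm_command", "kwargs": {
  "series": [
    {"travel": [0,0,-0.03],"rotation": [0,0,0]},
    {"travel": [0,0,0],"rotation": [0,0,0]}
  ]
}}

```text
time: 39.25
tcp_pos: [0.4862, 0.1461, 0.0842]
orientation: [-1.9, -2.502, 0.002]
ft_force: [0.6, -0.2, -1.3]
gripper_width: 0.268
grip_force: 40.9
```

Request:
{"fn": "arm_command", "kwargs": {
  "series": [
    {"travel": [0,0,-0.03],"rotation": [0,0,0]},
    {"travel": [0,0,0],"rotation": [0,0,0]}
  ]
}}

```text
time: 39.5
tcp_pos: [0.4863, 0.1462, 0.0838]
orientation: [1.9, 2.502, -0.001]
ft_force: [-1.9, -0.3, 3.4]
gripper_width: 0.263
grip_force: 41.4
```

Seated: the force changed from −1.3 to +3.4 N. I'll release and lift.

Request:
{"fn": "arm_command", "kwargs": {
  "series": [
    {"travel": [0,0,0],"rotation": [0,0,0]},
    {"travel": [0,0,0],"rotation": [0,0,0]},
    {"travel": [0,0,0],"rotation": [0,0,0]},
    {"travel": [0,0,0],"rotation": [0,0,0]},
    {"travel": [0,0,0],"rotation": [0,0,0]}
  ],
  "gripper": 0.3
}}

```text
time: 40.12
tcp_pos: [0.4862, 0.1461, 0.0834]
orientation: [-1.9, -2.502, 0.001]
ft_force: [0.1, -0.5, -1.4]
gripper_width: 0.651
grip_force: 0.0
```

Request:
{"fn": "arm_command", "kwargs": {
  "series": [
    {"travel": [0,0,0.4],"rotation": [0,0,0]},
    {"travel": [0,0,1],"rotation": [0,0,0]},
    {"travel": [0,0,1],"rotation": [0,0,0]},
    {"travel": [0,0,1],"rotation": [0,0,0]},
    {"travel": [0,0,1],"rotation": [0,0,0]},
    {"travel": [0,0,0],"rotation": [0,0,0]},
    {"travel": [0,0,0],"rotation": [0,0,0]}
  ]
}}

```text
time: 41.0
tcp_pos: [0.4859, 0.1457, 0.1933]
orientation: [-1.9, -2.501, 0.002]
ft_force: [-0.5, -0.2, 0.2]
gripper_width: 0.65
grip_force: 0.0
```

```bash
python3 - <<'E'
from h import *
e=st();d=shot('wrist','w17');cv2.imwrite('pics/w17a.png',cv2.resize(cv2.convertScaleAbs(cv2.imread('pics/w17.png'),alpha=1.8)[40:340,200:460],None,fx=2,fy=2,interpolation=3))
m=np.array([.4862,.1460]);y=np.radians(15.5);ux=np.array([np.cos(y),np.sin(y)]);uy=np.array([-ux[1],ux[0]])
W=lambda x,y,z:np.r_[m+x*ux+y*uy,z]
g=cv2.cvtColor(d['frame'],cv2.COLOR_RGB2GRAY)
for n,p in (('k+',W(0,.042,.0735)),('k-',W(0,-.042,.0735)),('m+',W(0,.063,.0145))):
    q=proj(d,p);u,v=map(int,np.round(q));r=8;P=g[v-r:v+r+1,u-r:u+r+1]
    t=cv2.threshold(P,0,255,8)[0];k,l,s,c=cv2.connectedComponentsWithStats((P>t).astype(np.uint8))
    for i in range(1,k):
        if s[i,4]>8:
            o=onz(d,c[i]+[u-r,v-r],p[2])[:2]-m;print(n,q,'seen',c[i]+[u-r,v-r],s[i,2:5],'in mount',o@ux,o@uy)
E
```

```text
t 41.00 tcp [0.4859 0.1457 0.1933] yawY 15.56 zaxis [-0.0012 -0.0011 -1.    ] F [-0.4873 -0.2103  0.243 ] w 0.650 g 0.0
k+ [322.838  142.4672] seen [323.7176 141.8588] [12 13 85] in mount 0.0006140529847779865 0.04242333040315228
k- [322.7153 251.5727] seen [323.1513 255.4202] [ 17  14 119] in mount 0.00034159794739480157 -0.04528753614144957
m+ [322.6324 107.4031] seen [322.2    107.1875] [12 13 80] in mount -0.0003646175229951926 0.06317567024919263
```

```bash
python3 - <<'E'
from h import *
d=load('w17');g=cv2.cvtColor(d['frame'],cv2.COLOR_RGB2GRAY)
P=g[243:262,312:336];print(P)
E
```

```text
[[ 46  38  38  45  42  43  44  44  39  40  40  37  43  39  39  41  44  38
   45  44  42  40  45  48]
 [ 45  41  41  46  47  38  41  42  44  43  46  45  37  44  41  47  44  46
   41  44  45  42  45  38]
 [ 41  41  43  44  44  44  42  44  41  47  45  38  38  46  44  44  36  44
   42  46  43  39  47  40]
 [ 47  48  43  43  46  41  42  43  41  44  43  55  52  46  48  37  45  41
   41  47  41  37  45  46]
 [ 49  49  41  44  44  42  44  40  50  75  84  86  87  80  68  50  44  45
   46  41  44  41  48  42]
 [ 41  42  45  48  43  44  36  56  76 100  98 101  97  98  97  74  46  40
   46  40  40  44  43  48]
 [ 38  45  37  44  39  39  44  69  97 102  81  69  72  82  99  94  74  44
   42  46  42  43  44  45]
 [ 45  40  38  46  40  45  56  93  96  85  44  31  30  52  85  97  91  42
   41  43  44  41  39  42]
 [ 43  40  43  45  51  46  61  98  93  67  30   7  18  23  57  97  96  59
   44  38  38  49  44  42]
 [ 39  41  47  47  41  42  56  97  97  63  23  23  26  21  52 102  96  59
   42  46  41  41  46  46]
 [ 44  44  44  43  43  39  52  88  96  84  41  18  20  39  70 101  89  49
   43  41  41  40  43  47]
 [ 42  43  42  46  39  41  40  64  88 103  86  69  66  82  95  92  69  38
   38  43  45  43  40  41]
 [ 38  42  42  36  42  45  38  47  67  92 101  92  92  96  89  73  48  45
   44  43  36  41  41  38]
 [ 44  45  49  45  42  46  42  46  49  66  77  76  80  75  63  48  46  52
   49  47  45  45  46  40]
 [ 88  88  88  90  90  88  85  85  89  86  87  90  89  84  90  87  90  88
   90  84  91  89  90  86]
 [119 119 118 121 119 118 121 115 119 117 118 120 116 120 119 121 124 113
  117 120 122 121 124 119]
 [128 126 127 128 130 127 130 127 127 128 127 129 129 128 128 131 126 129
  127 124 131 127 128 131]
 [124 128 130 127 129 131 130 129 126 131 128 128 126 127 132 127 131 131
  130 127 133 128 132 131]
 [131 126 127 125 131 126 127 128 128 127 129 128 131 123 131 132 129 128
  126 130 130 126 130 131]]
```

Both keeper rings are within 1 px of where they should be for the home pose: k− seen at (323.8,251.6), predicted (322.7,251.6). I'll hand the job in.

```bash
python3 -c "
from workcell import env
print(env.finish_job())"
```

```text
the job is handed in; nothing more can be done
None
```

The lens tube is mounted and the job is handed in at about 41 s. The riser, liner, tube and keeper are nested and released, and both keeper rings were within about 1 px of their home positions. I have no verdict from the judge, and I never re-measured the objective, the post holder or the dish.

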